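# Put the returned lockout gear away

### The job

Put the returned lockout gear back in its station: hang every padlock by its shackle on a rail hook of its own, pushed in past the sprung gate so that the gate has snapped shut behind it, and put both yellow plug lockouts in the blue drawer and push the drawer fully shut. The drawer is only ajar at first, there may be two or three padlocks, and the other things on the bench are to be left where they are.

Things in the scene. Friction and masses are not known exactly. Their poses are not given: they have to be found in the camera images.
- padlock0: red locked padlock (may be absent), upright, 143 mm tall, about 0.35 kg. Body 28 (x) x 60 (y) x 60 mm; origin: centre of underside, z up. Its shackle, an 8 mm bar in the yz plane: two upright legs centred at y = +-20 (48 mm over the outside), straight from z 60 to 124, then a flattened arch, bar centre at z 139; eye 75 mm high under the arch. Grip both legs from outside, from above. Alike from both sides
- eye0 (a point): middle of the arch's bar (bar centre) of padlock0, 139 mm above its underside; axes as the padlock's
- padlock1: yellow locked padlock (may be absent), upright, 143 mm tall, about 0.35 kg. Body 28 (x) x 60 (y) x 60 mm; origin: centre of underside, z up. Its shackle, an 8 mm bar in the yz plane: two upright legs centred at y = +-20 (48 mm over the outside), straight from z 60 to 124, then a flattened arch, bar centre at z 139; eye 75 mm high under the arch. Grip both legs from outside, from above. Alike from both sides
- eye1 (a point): middle of the arch's bar (bar centre) of padlock1, 139 mm above its underside; axes as the padlock's
- padlock2: green locked padlock (may be absent), upright, 143 mm tall, about 0.35 kg. Body 28 (x) x 60 (y) x 60 mm; origin: centre of underside, z up. Its shackle, an 8 mm bar in the yz plane: two upright legs centred at y = +-20 (48 mm over the outside), straight from z 60 to 124, then a flattened arch, bar centre at z 139; eye 75 mm high under the arch. Grip both legs from outside, from above. Alike from both sides
- eye2 (a point): middle of the arch's bar (bar centre) of padlock2, 139 mm above its underside; axes as the padlock's
- rack: fixed hook rail: base plate 90 x 360 x 8 mm, two 25 mm posts, and a flat steel bar 360 mm long, top 230 mm above the bench, with three hooks 100 mm apart that stick out 94 mm from it towards the robot. Origin at bench level under the bar's front face; -x points out along the hooks, y along the bar. A shackle goes over a nose with the padlock's body below the hook
- hook0 (a point): hook 0 (0 = lowest y): its seat, where the bar centre of a hung shackle's arch rests, 182 mm above the bench; axes as rack. 10 mm round steel J in the xz plane, open on top. In mm from here: floor top z -4, underside -14; nose (outer upright) x -18 to -29, tip z +35; back upright x over +28; gate hinge x +25, z +43 (top +47). Enter shackle over the nose, then down just inside it (bar centre x -13 to -4) past the gate
- gate0 (a joint): sprung brass gate of hook 0, 41 mm long, from the hinge to the nose's inner side: 0 shut, grows as its free end swings down into the hook (rad, stop at 0.95). About 2 N at its end starts it, about 6 N swings it the 0.65 that lets a shackle slip past its end near the nose, 5 to 12 mm above the seat; it springs shut by itself
- hook1 (a point): hook 1 (0 = lowest y): its seat, where the bar centre of a hung shackle's arch rests, 182 mm above the bench; axes as rack. 10 mm round steel J in the xz plane, open on top. In mm from here: floor top z -4, underside -14; nose (outer upright) x -18 to -29, tip z +35; back upright x over +28; gate hinge x +25, z +43 (top +47). Enter shackle over the nose, then down just inside it (bar centre x -13 to -4) past the gate
- gate1 (a joint): sprung brass gate of hook 1, 41 mm long, from the hinge to the nose's inner side: 0 shut, grows as its free end swings down into the hook (rad, stop at 0.95). About 2 N at its end starts it, about 6 N swings it the 0.65 that lets a shackle slip past its end near the nose, 5 to 12 mm above the seat; it springs shut by itself
- hook2 (a point): hook 2 (0 = lowest y): its seat, where the bar centre of a hung shackle's arch rests, 182 mm above the bench; axes as rack. 10 mm round steel J in the xz plane, open on top. In mm from here: floor top z -4, underside -14; nose (outer upright) x -18 to -29, tip z +35; back upright x over +28; gate hinge x +25, z +43 (top +47). Enter shackle over the nose, then down just inside it (bar centre x -13 to -4) past the gate
- gate2 (a joint): sprung brass gate of hook 2, 41 mm long, from the hinge to the nose's inner side: 0 shut, grows as its free end swings down into the hook (rad, stop at 0.95). About 2 N at its end starts it, about 6 N swings it the 0.65 that lets a shackle slip past its end near the nose, 5 to 12 mm above the seat; it springs shut by itself
- unit: fixed grey steel drawer unit 240 (x) x 260 (y) x 100 mm high, origin centre of its underside; its front, with the drawer, faces -x
- drawer (a joint): blue drawer of the unit: 0 shut, grows as it is pulled out along the unit's -x (m, stop at 0.17); runs with about 1.5 N of friction and stays where it is left
- drawer_handle (a point): middle of the drawer's bow handle, a 10 mm round bar along y, 100 mm long, its centre 40 mm out from the drawer's front face and 63 mm above the bench; axes as the unit's
- drawer_floor (a point): centre of the drawer's inner floor, 12 mm above the bench, moves with the drawer; inside 212 (x) x 226 (y) mm, walls 69 mm high above the floor. The drawer's front panel (outer face at x = -123 mm) rises 79 mm above the floor. Axes as the unit's
- plug0: yellow plastic plug lockout (a closed shell for locking off an electrical plug), box 80 (x) x 46 (y) x 50 (z) mm, about 0.16 kg, lying on the bench; origin centre of its underside
- plug1: yellow plastic plug lockout (a closed shell for locking off an electrical plug), box 80 (x) x 46 (y) x 50 (z) mm, about 0.16 kg, lying on the bench; origin centre of its underside
- spray: bystander: spray can, 58 mm across, 170 mm tall
- tape: bystander: roll of brown packing tape lying flat, 110 mm across, 48 mm high
- spanner: bystander: steel spanner, 170 mm long, lying on the bench under the hooks
- driver: bystander: screwdriver with green handle, 200 mm long, lying on top of the drawer unit
- pencup: bystander: grey cup, 76 mm across, 100 mm tall
Things that resemble listed ones, but are neither listed nor needed, are in the scene too. Leave any pink look-alike of the padlock2 alone.

How it is judged:
At the end, for the whole second after the job is handed in: Every padlock present hangs at rest on its own hook, shackle bar on the hook floor inside the gate (16 mm out, 26 in, 18 sideways, 12 above the seat); gates shut (under 0.10 rad); both plug lockouts at rest in the drawer; drawer shut to within 8 mm (((x of eye0 in the frame of hook0 between -0.016 and 0.026 m and y of eye0 in the frame of hook0 between -0.018 and 0.018 m and z of eye0 in the frame of hook0 between -0.007 and 0.012 m) or (x of eye0 in the frame of hook1 between -0.016 and 0.026 m and y of eye0 in the frame of hook1 between -0.018 and 0.018 m and z of eye0 in the frame of hook1 between -0.007 and 0.012 m) or (x of eye0 in the frame of hook2 between -0.016 and 0.026 m and y of eye0 in the frame of hook2 between -0.018 and 0.018 m and z of eye0 in the frame of hook2 between -0.007 and 0.012 m)) and ((x of eye1 in the frame of hook0 between -0.016 and 0.026 m and y of eye1 in the frame of hook0 between -0.018 and 0.018 m and z of eye1 in the frame of hook0 between -0.007 and 0.012 m) or (x of eye1 in the frame of hook1 between -0.016 and 0.026 m and y of eye1 in the frame of hook1 between -0.018 and 0.018 m and z of eye1 in the frame of hook1 between -0.007 and 0.012 m) or (x of eye1 in the frame of hook2 between -0.016 and 0.026 m and y of eye1 in the frame of hook2 between -0.018 and 0.018 m and z of eye1 in the frame of hook2 between -0.007 and 0.012 m)) and ((x of eye2 in the frame of hook0 between -0.016 and 0.026 m and y of eye2 in the frame of hook0 between -0.018 and 0.018 m and z of eye2 in the frame of hook0 between -0.007 and 0.012 m) or (x of eye2 in the frame of hook1 between -0.016 and 0.026 m and y of eye2 in the frame of hook1 between -0.018 and 0.018 m and z of eye2 in the frame of hook1 between -0.007 and 0.012 m) or (x of eye2 in the frame of hook2 between -0.016 and 0.026 m and y of eye2 in the frame of hook2 between -0.018 and 0.018 m and z of eye2 in the frame of hook2 between -0.007 and 0.012 m)) and distance between eye0 and eye1 above 0.05 m and distance between each of eye0, eye1 and eye2 above 0.05 m and value of joint each of gate0, gate1, gate2 below 0.1 rad and x of plug0 in the frame of drawer_floor between -0.111 and 0.111 m and y of plug0 in the frame of drawer_floor between -0.118 and 0.118 m and z of plug0 in the frame of drawer_floor between -0.006 and 0.045 m and x of plug1 in the frame of drawer_floor between -0.111 and 0.111 m and y of plug1 in the frame of drawer_floor between -0.118 and 0.118 m and z of plug1 in the frame of drawer_floor between -0.006 and 0.045 m and value of joint drawer below 0.008 m and linear speed of each of padlock0, padlock1, padlock2, plug0, plug1 below 0.05 m/s); the robot touches nothing.
It fails at once if a bystander was shoved more than 40 mm (distance of any of spray, tape, spanner, driver, pencup from where it was at the start of the episode above 0.04 m).
It fails at once if the spray can or the cup was knocked over (angle between any of spray, pencup's own z axis and vertical above 0.6 rad).
Of padlock0, padlock1, padlock2 only 2 to 3 are there at a start; the rules pass over those that are not, and their reading is None.
At some moment in a run one of plug0, plug1 may be knocked a few centimetres aside while the robot is not near it.
It also fails if it takes over 210 s, if anything falls off the work surface, if the arm or the gripper's body presses on something with over 40 N, if the wrist force passes 120 N, or if a joint passes its speed limit or range.

### The arm

A 6-joint arm with a two-finger parallel gripper is mounted at the origin on the work surface. World frame = base frame: x ahead of the robot, y to its left, z up, the work surface at z = 0. Lengths are in m, angles in rad, forces in N, time in s.
With the tool pointing down it reaches from about 0.375 to 0.975 m from the base axis. Payload 3.8 kg.
Tool frame: the origin (TCP) lies on the centre line of the jaws, within the pads' length; the fingertips stand 22 mm ahead of it and the grasp point (between the pads) lies 3 mm ahead of it (finger_overhang is the distance from the TCP to the fingertips, in m); z points along the fingers, x is the direction in which the jaws open and shut, and the axes are right-handed (so a half turn about z gives the same grasp; the last joint's range is limited). The gripper opens to 88 mm and grips with 3 to 60 N. Pads are 18 mm wide; open, the fingers measure 123 mm over their backs; the gripper's body (75 mm by 187 mm) begins 45 mm behind the grasp point.
Start: joints at [1.077, 0.264, 1.604, -0, 1.274, -0.037], TCP at [0.298, 0.606, 0.261] pointing down, gripper open.
Joint ranges: [-2.63, 2.63], [-0.94, 2.18], [0.31, 2.57], [-1.31, 4.45], [0, 2.66], [-2.55, 2.55]. Speed limits (rad/s): [2.57, 2.57, 3.14, 3.14, 3.14, 3.14].

### API

Orientations are given as a unit quaternion [w, x, y, z].
In Python, from plant import * gives the robot as it stands. The module is installed in compiled form; this text tells all that it offers. Calls block until the motion is done:
- move_to(position, orientation): joint-space move of the TCP to a pose.
- move_linear(position, attitude=None, velocity=0.15, f_stop=None): straight line of the TCP; attitude=None keeps the orientation; velocity is the mean speed in m/s. With f_stop (N) it stops when the force on the tool has changed by that much, and returns True; else False.
- goto_joints(angles): joint-space move.
- move_gripper(opening, squeeze=None): finger opening in m; squeeze is the grip in N (None keeps the last); returns when the fingers have stopped.
- dwell(seconds).
- solve_ik(position, orientation): joint angles nearest the present ones, or None.
- get_state(): the state.
- snapshot(name): name is "side" or "top" or "wrist"; returns a dict with "pixels" (384x512x3 uint8, red, green, blue), "K" (3x3 intrinsics, pixels), "view" (4x4, takes a point from world to camera coordinates). Camera axes: x right, y up, looking along -z (the intrinsics and any distortion apply to the point x, -y, -z); pixel columns grow to the right and rows downward; lengths in m; the calibration is good to about 2 mm. A picture is of the moment at which its call begins. There is no depth.
A pose or a line that the arm cannot do raises PlanningError and nothing moves.
- sign_off(): hands the job in, once; it reports no verdict.
Trained networks look in a picture, given as the dict that the camera call returned (one of the last four; its "shot" number tells which), for a name from the list of things; names that differ only in an ending like _2 or _b are one class to them, and where a whole thing is asked for, a point or a joint stands for the part that bears it (a point fixed in the world has none). Each returns a list of dicts, best first, with "conf" (0 to 1); they miss things now and then, are a little off and sometimes report something else, mostly with a low value. They report only what shows in the picture. A call takes as long as a camera call. They do not tell look-alikes from the thing itself.
- search_frame(picture, name): "location" ([column, row] as shares, 0 to 1, of the picture: columns of its width, rows of its height, amid what is visible of it).
The state is a dict: "time_s": time; "qpos": joint angles; "qd": joint speeds; "tau": joint torques, N m; "position": TCP position; "eef_rot": TCP orientation; "contact_force": force on the tool from outside, world axes, zero at the start; "wrist_torque": the same for the moment, N m; "opening": finger opening in m.
Only numpy, scipy, OpenCV 4.12 (cv2) and the standard library are available. Lean on these libraries where they do the work, as an engineer would, in place of code of your own. Each camera call takes 0.05 s, during which the arm holds its last target.

## Working session

There is one attempt and no reset: what is moved stays moved. The work goes in short steps, each a Python script; the robot and the scene stay as the last script left them, time stands still between calls to the robot, and variables do not carry over. Pictures are saved under pics/ and viewed, and the job is handed in when it is done.

```bash
mkdir -p pics; cat > h.py <<'E'
from plant import *
import numpy as np, cv2
def save(p,name): cv2.imwrite('pics/'+name+'.png',cv2.cvtColor(np.asarray(p["pixels"]),cv2.COLOR_RGB2BGR))
def proj(p,X):
    c=np.array(p["view"])@np.append(X,1); c=np.array([c[0],-c[1],-c[2]])
    u=np.array(p["K"])@c; return u[:2]/u[2]
def ray(p,uv):
    V=np.array(p["view"]);K=np.array(p["K"])
    d=np.linalg.inv(K)@np.array([uv[0],uv[1],1]); d=np.array([d[0],-d[1],-d[2]])
    R=V[:3,:3]; return -R.T@V[:3,3], R.T@d
def onz(p,uv,z):
    o,d=ray(p,uv); return o+d*(z-o[2])/d[2]
def tri(p1,u1,p2,u2):
    o1,d1=ray(p1,u1);o2,d2=ray(p2,u2)
    A=np.stack([d1,-d2],1);t=np.linalg.lstsq(A,o2-o1,rcond=None)[0]
    a=o1+d1*t[0];b=o2+d2*t[1];return (a+b)/2,np.linalg.norm(a-b)
E
python3 - <<'E'
from h import *
s=get_state();print(s)
names="padlock0 padlock1 padlock2 rack hook0 hook1 hook2 unit drawer_handle drawer_floor plug0 plug1 spray tape spanner driver pencup".split()
for c in ["top","side","wrist"]:
    p=snapshot(c);save(p,c+"0");print(c,[k for k in p],np.array(p["K"]).round(1).tolist(),np.array(p["view"]).round(3).tolist())
    for n in names:
        r=search_frame(p,n)
        print(n,[(np.round(np.array(q["location"])*[512,384],0).tolist(),round(q["conf"],2)) for q in r[:4]])
E
```

```text
{'time_s': 0.0, 'qpos': array([ 1.07710559e+00,  2.64735563e-01,  1.60533282e+00, -1.35239072e-05,
        1.27370340e+00, -3.68948021e-02]), 'qd': array([-1.23962839e-03, -1.44480030e-03,  6.80523713e-05, -6.20392828e-06,
       -8.91378023e-05,  2.00583253e-03]), 'tau': array([-1.63631462e-04, -5.02125585e+01, -3.56875455e+01,  7.29133165e-02,
        2.95201130e-02, -1.81359678e-04]), 'position': array([0.29742112, 0.60522166, 0.25942204]), 'eef_rot': array([ 5.47091248e-04,  8.48843198e-01,  5.28643583e-01, -9.42275307e-04]), 'contact_force': array([ 0.5731825 ,  0.24288127, -0.75690212]), 'wrist_torque': array([-0.03318051, -0.0098121 ,  0.00749715]), 'opening': 0.08822397214542346}
top ['pixels', 'K', 'view', 'shot'] [[485.2, 0.0, 255.9], [0.0, 485.2, 181.1], [0.0, 0.0, 1.0]] [[0.021, -1.0, 0.002, -0.032], [0.994, 0.021, 0.111, -0.578], [-0.111, -0.0, 0.994, -1.487], [0.0, 0.0, 0.0, 1.0]]
padlock0 [([251.0, 192.0], 0.75), ([284.0, 264.0], 0.66), ([260.0, 151.0], 0.52)]
padlock1 [([251.0, 192.0], 0.75), ([284.0, 264.0], 0.66), ([260.0, 151.0], 0.52)]
padlock2 [([251.0, 192.0], 0
[... 1498 characters left out ...]
02.0], 0.7)]
spray [([333.0, 319.0], 0.73)]
tape [([214.0, 202.0], 0.73), ([194.0, 158.0], 0.69), ([319.0, 263.0], 0.29), ([206.0, 181.0], 0.28)]
spanner []
driver [([347.0, 249.0], 0.64)]
pencup [([313.0, 198.0], 0.59), ([288.0, 217.0], 0.22)]
wrist ['pixels', 'K', 'view', 'shot'] [[295.5, 0.0, 254.1], [0.0, 295.5, 197.5], [0.0, 0.0, 1.0]] [[0.441, 0.897, 0.0, -0.675], [-0.864, 0.424, -0.272, 0.038], [-0.244, 0.12, 0.962, -0.39], [0.0, 0.0, 0.0, 1.0]]
padlock0 []
padlock1 []
padlock2 []
rack []
hook0 []
hook1 []
hook2 []
unit []
drawer_handle []
drawer_floor []
plug0 [([133.0, 345.0], 0.96)]
plug1 [([133.0, 345.0], 0.96)]
spray []
tape [([218.0, 263.0], 0.78)]
spanner []
driver []
pencup []
```

View pics/top0.png

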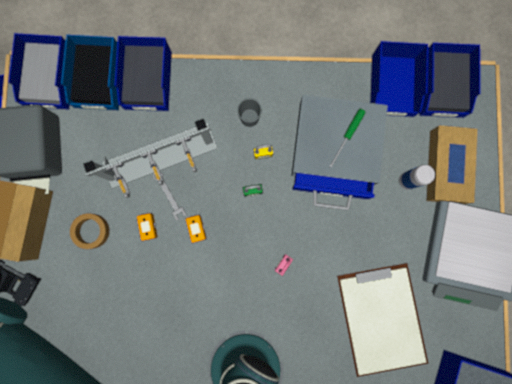

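View pics/side0.png

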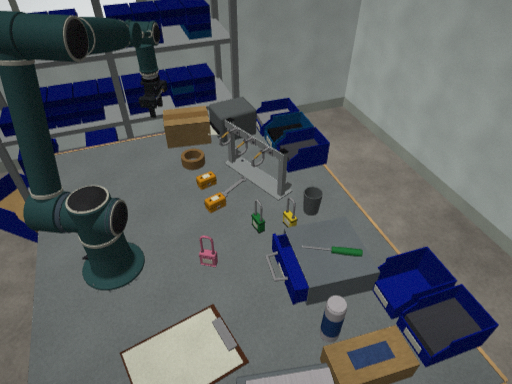

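Top view: the yellow padlock is at (262,152), the green one at (253,190), and a pink look-alike at (284,264). There is no red padlock. The plugs are at (147,227) and (195,228), the rack is around (155,158) with its hook noses at about (124,187), (157,175) and (191,163), and the drawer handle is at (333,203). I'll crop the padlocks to confirm.

```bash
python3 - <<'E'
from h import *
p=snapshot("top");q=snapshot("side")
a=cv2.resize(p["pixels"][90:260,60:390],None,fx=2.4,fy=2.4,interpolation=cv2.INTER_CUBIC)
b=cv2.resize(q["pixels"][120:310,180:360],None,fx=3,fy=3,interpolation=cv2.INTER_CUBIC)
save({"pixels":a},"topc");save({"pixels":b},"sidec")
for n,uv,z in [("yel",(262,152),.1),("grn",(253,190),.1),("pink",(284,264),.1),("plugA",(147,227),.05),("plugB",(195.5,228.5),.05),("handle",(333,206),.063),("unitTL",(302,97),.1),("unitTR",(382,101),.1),("rackL",(91,167),.23),("rackR",(203,125),.23),("can",(424,175),.17),("cup",(250,105),.1)]:
    print(n,onz(p,uv,z).round(3))
E
```

```text
yel [ 0.659 -0.036  0.1  ]
grn [ 0.544 -0.012  0.1  ]
pink [ 0.328 -0.107  0.1  ]
plugA [0.428 0.311 0.05 ]
plugB [0.426 0.162 0.05 ]
handle [ 0.503 -0.257  0.063]
unitTL [ 0.832 -0.155  0.1  ]
unitTR [ 0.825 -0.399  0.1  ]
rackL [0.585 0.431 0.23 ]
rackR [0.709 0.129 0.23 ]
can [ 0.59  -0.499  0.17 ]
cup [0.803 0.003 0.1  ]
```

View pics/topc.png

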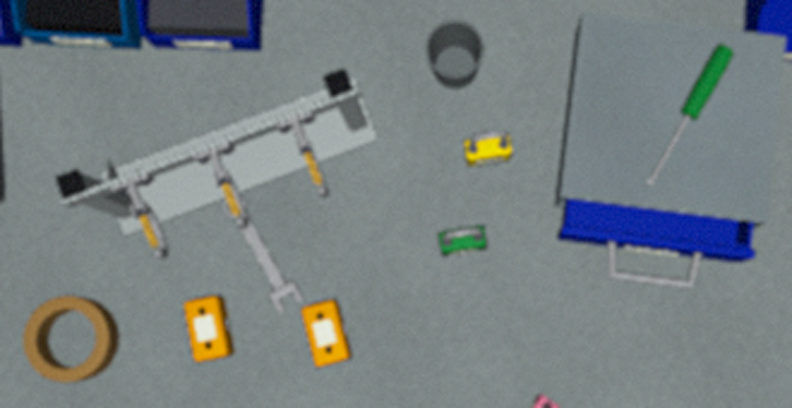

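View pics/sidec.png

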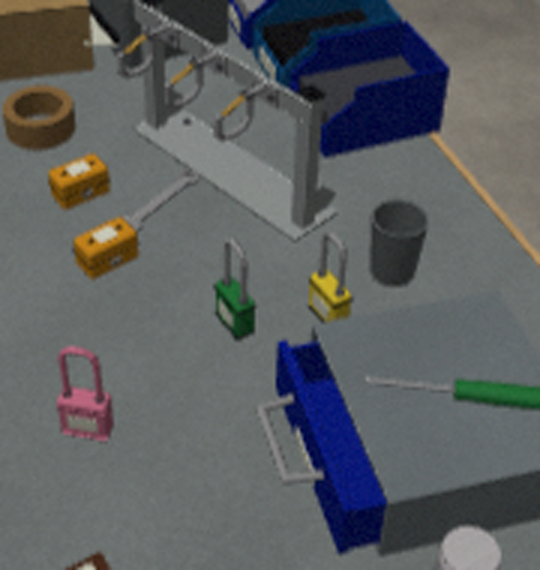

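The crop confirms two real padlocks, green (253,190) and yellow (262,152). The pink one at (284,264) is the look-alike and stays put. Next I'll take close wrist-camera looks at the handle and the rack.

```bash
cat >> h.py <<'E'
from scipy.spatial.transform import Rotation as Ro
def quat(yaw,th=0.0,psi=None):
    """tool: approach heading yaw (world), tilt th from vertical-down towards heading; jaw axis = horizontal perpendicular to heading"""
    h=np.array([np.cos(yaw),np.sin(yaw),0]);z=h*np.sin(th)+np.array([0,0,-np.cos(th)])
    x=np.array([-np.sin(yaw),np.cos(yaw),0]);y=np.cross(z,x)
    q=Ro.from_matrix(np.stack([x,y,z],1)).as_quat(); return np.array([q[3],q[0],q[1],q[2]])
def flip(q):
    r=Ro.from_quat([q[1],q[2],q[3],q[0]])*Ro.from_euler('z',np.pi); q=r.as_quat(); return np.array([q[3],q[0],q[1],q[2]])
def zax(q): return Ro.from_quat([q[1],q[2],q[3],q[0]]).apply([0,0,1])
def opts(pos,q):
    return [(f,solve_ik(pos,qq)) for f,qq in (('n',q),('f',flip(q)))]
def det(p,n): return [(np.array(r["location"])*[512,384],r["conf"]) for r in search_frame(p,n)]
E
python3 - <<'E'
from h import *
p=snapshot("wrist");s=get_state();o=ray(p,(0,0))[0]
R=Ro.from_quat(np.roll(s["eef_rot"],-1)).as_matrix();V=np.array(p["view"])
print("cam in tool",R.T@(o-s["position"]),"look",R.T@(-V[2,:3]))
for n,pos,yaw in [("unit",[.45,-.27,.3],0),("unit90",[.45,-.27,.3],np.pi/2),("rack",[.5,.2,.38],.39),("green60",[.5,0,.15],0)]:
  for th in (0,np.pi/3):
    print(n,th,[(f,None if j is None else np.round(j,2)) for f,j in opts(np.array(pos),quat(yaw,th))])
E
```

```text
cam in tool [ 1.01104880e-05 -6.95241529e-02 -1.24670963e-01] look [2.20093143e-04 2.72232543e-01 9.62231466e-01]
unit 0 [('n', array([-0.59, -0.05,  1.87, -0.  ,  1.31, -2.16])), ('f', array([-0.59, -0.05,  1.87, -0.  ,  1.31,  0.98]))]
unit 1.0471975511965976 [('n', None), ('f', array([-1.07, -0.35,  2.42,  1.27,  0.92, -0.26]))]
unit90 0 [('n', None), ('f', array([-0.59, -0.05,  1.87, -0.  ,  1.31, -0.59]))]
unit90 1.0471975511965976 [('n', array([-0.92,  0.41,  1.64,  0.61,  1.96,  2.19])), ('f', array([-0.92,  0.41,  1.64,  0.61,  1.96, -0.95]))]
rack 0 [('n', array([ 0.33, -0.05,  1.73, -0.  ,  1.46, -1.63])), ('f', array([ 0.33, -0.05,  1.73, -0.  ,  1.46,  1.52]))]
rack 1.0471975511965976 [('n', array([ 0.28, -0.6 ,  2.41,  0.34,  0.3 , -1.95])), ('f', array([ 0.28, -0.6 ,  2.41,  0.34,  0.3 ,  1.19]))]
green60 0 [('n', array([-0.05,  0.03,  2.09, -0.  ,  1.02, -1.62])), ('f', array([-0.05,  0.03,  2.09, -0.  ,  1.02,  1.52]))]
green60 1.0471975511965976 [('n', None), ('f', None)]
```

```bash
python3 - <<'E'
from h import *
T=dict(green=[.544,-.012,.122],yel=[.659,-.036,.122],h0=[.625,.163,.165],h1=[.587,.255,.165],h2=[.549,.348,.165],h0u=[.60,.153,.225],h1u=[.56,.245,.225],h2u=[.52,.338,.225])
for n,g in T.items():
  yaw=.39 if n[0]=='h' else 0
  for th in np.radians([30,40,50,60,70]):
    q=quat(yaw,th); pos=np.array(g)-.003*zax(q)
    print(n,round(np.degrees(th)),[(None if j is None else np.round(j,1).tolist()) for f,j in opts(pos,q)])
E
```

```text
green 30 [[-0.1, -0.1, 2.4, 0.1, 0.4, -1.8], [-0.1, -0.1, 2.4, 0.1, 0.4, 1.4]]
green 40 [[-0.1, -0.1, 2.5, 0.5, 0.1, -2.2], [-0.1, -0.1, 2.5, 0.5, 0.1, 0.9]]
green 50 [[-0.1, -0.1, 2.6, 2.6, 0.2, 2.0], [-0.1, -0.1, 2.6, 2.6, 0.2, -1.1]]
green 60 [None, None]
green 70 [None, None]
yel 30 [[-0.1, 0.1, 2.1, 0.2, 0.4, -1.8], [-0.1, 0.1, 2.1, 0.2, 0.4, 1.3]]
yel 40 [[-0.1, 0.1, 2.2, 0.7, 0.1, -2.3], [-0.1, 0.1, 2.2, 0.7, 0.1, 0.8]]
yel 50 [[-0.1, 0.1, 2.3, 2.5, 0.2, 2.1], [-0.1, 0.1, 2.3, 2.5, 0.2, -1.1]]
yel 60 [[-0.2, 0.1, 2.4, 2.8, 0.5, 1.8], [-0.2, 0.1, 2.4, 2.8, 0.5, -1.4]]
yel 70 [[-0.2, 0.2, 2.5, 2.9, 0.8, 1.7], [-0.2, 0.2, 2.5, 2.9, 0.8, -1.5]]
h0 30 [[0.2, 0.0, 2.1, 0.3, 0.5, -2.0], [0.2, 0.0, 2.1, 0.3, 0.5, 1.1]]
h0 40 [[0.1, -0.0, 2.2, 0.6, 0.3, -2.4], [0.1, -0.0, 2.2, 0.6, 0.3, 0.7]]
h0 50 [None, [0.1, -0.0, 2.3, 1.8, 0.2, -0.4]]
h0 60 [[0.1, 0.0, 2.4, 2.5, 0.4, 2.0], [0.1, 0.0, 2.4, 2.5, 0.4, -1.1]]
h0 70 [[0.1, 0.1, 2.5, 2.7, 0.7, 1.8], [0.1, 0.1, 2.5, 2.7, 0.7, -1.3]]
h1 30 [[0.4, 0.0, 2.1, 0.0, 0.4, -1.6], [0.4, 0.0, 2.1, 0.0, 0.4, 1.5]]
h1 40 [[0.4, -0.0, 2.3, 0.1, 0.2, -
[... 968 characters left out ...]
0, 0.6, -1.6], [0.4, -0.1, 2.1, 0.0, 0.6, 1.5]]
h1u 40 [[0.4, -0.2, 2.3, 0.1, 0.3, -1.6], [0.4, -0.2, 2.3, 0.1, 0.3, 1.5]]
h1u 50 [[0.4, -0.2, 2.4, 0.2, 0.1, -1.8], [0.4, -0.2, 2.4, 0.2, 0.1, 1.3]]
h1u 60 [[0.4, -0.2, 2.5, 3.0, 0.2, 1.7], [0.4, -0.2, 2.5, 3.0, 0.2, -1.4]]
h1u 70 [[0.4, -0.1, 2.5, 3.1, 0.5, 1.6], [0.4, -0.1, 2.5, 3.1, 0.5, -1.5]]
h2u 30 [[0.6, -0.1, 2.1, -0.2, 0.6, -1.3], [0.6, -0.1, 2.1, -0.2, 0.6, 1.9]]
h2u 40 [[0.6, -0.1, 2.2, -0.4, 0.4, -1.0], [0.6, -0.1, 2.2, -0.4, 0.4, 2.1]]
h2u 50 [[0.6, -0.2, 2.3, -1.1, 0.2, -0.4], None]
h2u 60 [[0.7, -0.2, 2.4, 4.1, 0.3, 0.8], [0.7, -0.2, 2.4, 4.1, 0.3, -2.3]]
h2u 70 [[0.7, -0.1, 2.5, 3.7, 0.6, 1.2], [0.7, -0.1, 2.5, 3.7, 0.6, -1.9]]
```

```bash
python3 - <<'E'
from h import *
goto_joints(solve_ik(np.array([.45,.2,.42]),quat(.39)))
p=snapshot("wrist");save(p,"w_rack1")
goto_joints(solve_ik(np.array([.52,.0,.42]),quat(0)))
p=snapshot("wrist");save(p,"w_pad1")
goto_joints(solve_ik(np.array([.45,-.25,.38]),quat(0)))
p=snapshot("wrist");save(p,"w_unit1")
import pickle;print(get_state()["time_s"])
E
cd pics; python3 -c "
import cv2
for n in ['w_rack1','w_pad1','w_unit1']:
    cv2.imwrite(n+'b.png',cv2.resize(cv2.imread(n+'.png'),(768,576),interpolation=cv2.INTER_CUBIC))"
```

```text
6.575
```

View pics/w_rack1b.png

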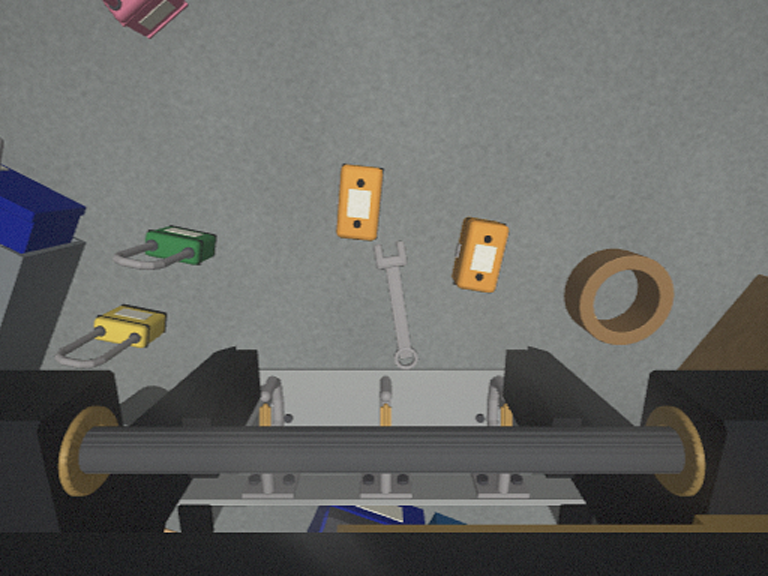

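View pics/w_pad1b.png

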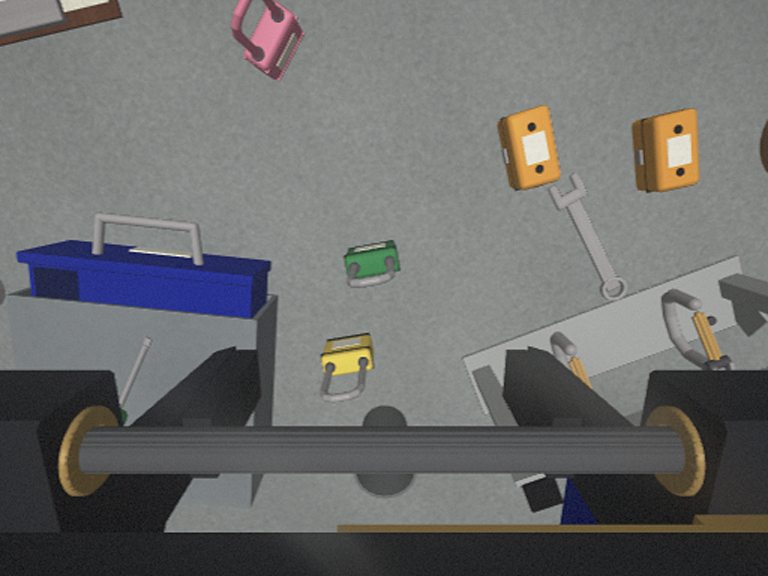

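View pics/w_unit1b.png

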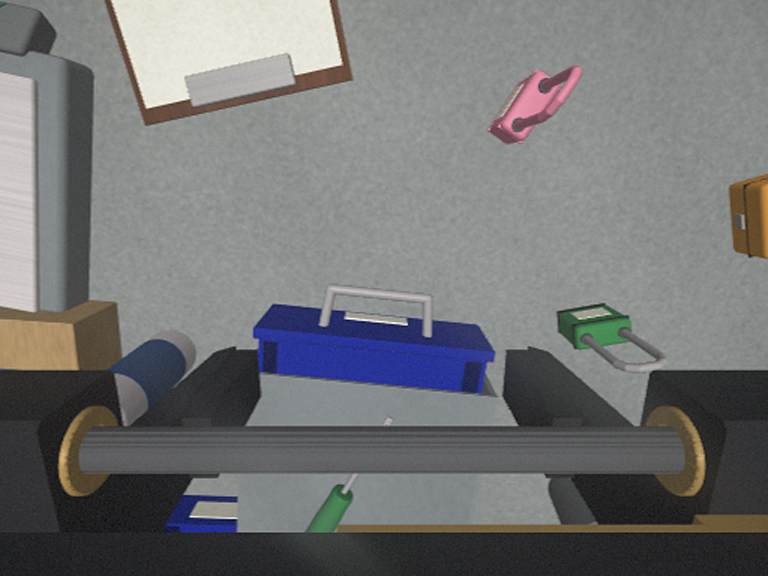

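Wrist view of the unit (768-px scale): handle bar from (330,289) to (430,297), drawer front panel from (255,325) to (493,355). In the rack view the hook noses are at (271,385), (386,383) and (498,383), with the plugs at (360,202) and (481,256).

```bash
cat >> h.py <<'E'
def shot(c,name):
    p=snapshot(c);save(p,name);np.savez('pics/'+name+'.npz',K=p["K"],view=p["view"])
    cv2.imwrite('pics/'+name+'b.png',cv2.resize(cv2.imread('pics/'+name+'.png'),(768,576),interpolation=cv2.INTER_CUBIC));return p
def ld(name): d=np.load('pics/'+name+'.npz');return {k:d[k] for k in d}
E
python3 - <<'E'
from h import *
p=shot("wrist","w_unit2")
a=onz(p,(329/1.5,291/1.5),.063);b=onz(p,(431/1.5,299/1.5),.063)
print("handle",a,b,"len",np.linalg.norm(a-b),"mid",(a+b)/2,"yaw",np.arctan2(*( (b-a)[[0,1]]*[-1,1])))
# unit top front corners
# drawer front panel top edge outer face: z .091
c=onz(p,(257/1.5,330/1.5),.091);d=onz(p,(492/1.5,355/1.5),.091);print("panel",c,d,np.linalg.norm(c-d))
c=onz(p,(262/1.5,374/1.5),.1);d=onz(p,(494/1.5,396/1.5),.1);print("unit front top",c,d,np.linalg.norm(c-d))
t=snapshot("top");print(proj(t,(a+b)/2), (t["K"]))
E
```

```text
handle [ 0.50124218 -0.30253807  0.063     ] [ 0.50966687 -0.19684337  0.063     ] len 0.10602991665863813 mid [ 0.50545452 -0.24969072  0.063     ] yaw -0.07953955119290514
panel [ 0.53387127 -0.37183005  0.091     ] [ 0.56028517 -0.13665244  0.091     ] 0.23665629785897457
unit front top [ 0.57729674 -0.36765361  0.1       ] [ 0.60135009 -0.13390548  0.1       ] 0.23498245381193567
[330.73940683 205.2507353 ] [[485.17749351   0.         255.89543114]
 [  0.         485.17749351 181.06277058]
 [  0.           0.           1.        ]]
```

```bash
python3 - <<'E'
from h import *
yaw=-.10; q=flip(quat(np.pi/2+yaw)); u=np.array([np.cos(yaw),np.sin(yaw),0])
h=np.array([.5055,-.252,.075])
move_gripper(.05,20)
j=solve_ik(h+[0,0,.1],q);print(j);goto_joints(j)
print(move_linear(h,velocity=.1,f_stop=15),get_state()["position"],get_state()["contact_force"])
move_gripper(.0,25);s=get_state();print(s["opening"],s["contact_force"])
print(move_linear(s["position"]-u*.120,velocity=.08,f_stop=25));s=get_state();print(s["position"],s["contact_force"],s["opening"],s["time_s"])
shot("top","top1")
E
```

```text
[-5.06558222e-01  1.26665878e-01  1.93156769e+00 -4.44089210e-16
  1.08335908e+00 -4.06558222e-01]
True [ 0.50339956 -0.25089793  0.10576184] [ 0.1775001   0.26817354 -0.02144676]
0.0003124876073360843 [ 0.94065126 -0.22740601 -0.11161202]
False
[ 0.38609515 -0.23992078  0.10889265] [-0.14318827 -0.14779673 -0.2958799 ] 0.00022576189178744898 12.0583
```

View pics/top1b.png

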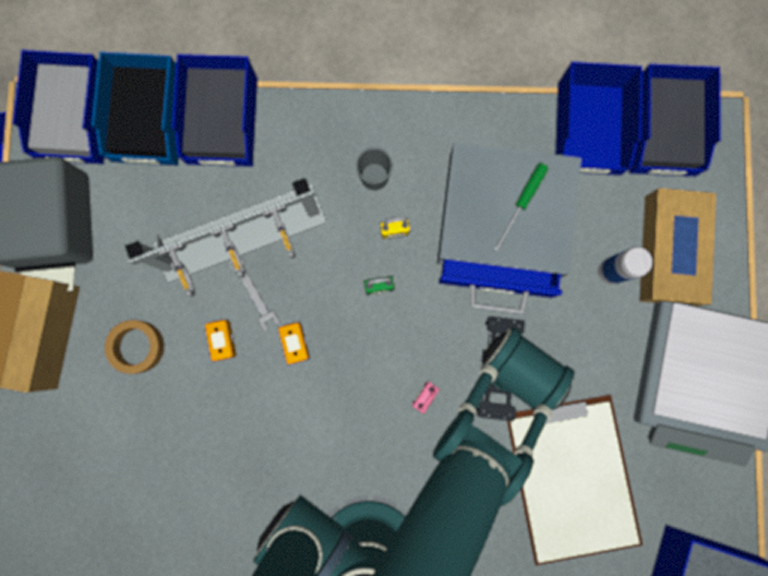

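The finger hit the panel top because the 50 mm opening was too wide, and the drawer stayed ajar. In the top view (768-px scale) the handle bar runs from (474,306) to (524,311). I'll re-measure it with the wrist camera and use a narrower opening.

```bash
python3 - <<'E'
from h import *
p=ld("top1")
a=onz(p,(473/1.5,307/1.5),.063);b=onz(p,(525/1.5,311.5/1.5),.063);print((a+b)/2)
yaw=-.1;q=flip(quat(np.pi/2+yaw));s=get_state()
move_linear(s["position"]+[0,0,.2],velocity=.2)
shot("wrist","w_h1")
print(get_state()["position"])
E
```

```text
[ 0.50278262 -0.25556894  0.063     ]
[ 0.38536164 -0.23937535  0.30711342]
```

View pics/w_h1b.png

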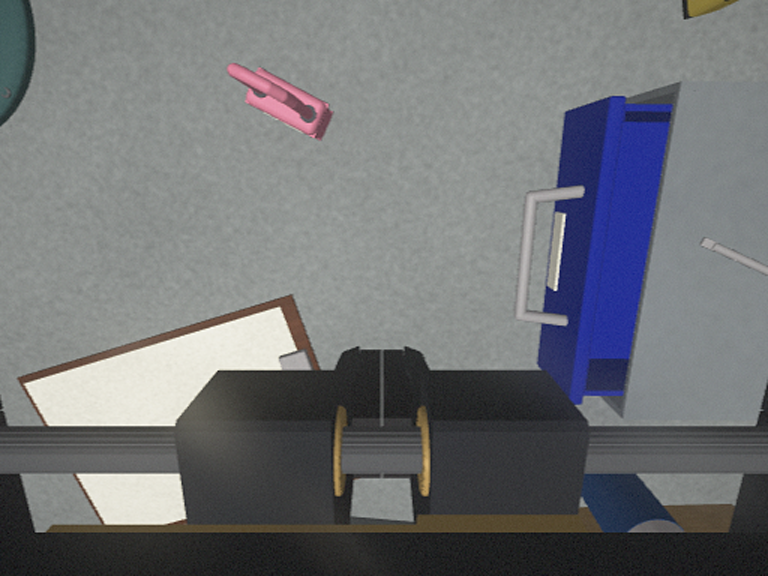

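The handle bar runs from (531,194) to (522,317).

```bash
python3 - <<'E'
from h import *
p=ld("w_h1")
a=onz(p,(531/1.5,194/1.5),.063);b=onz(p,(522/1.5,317/1.5),.063);m=(a+b)/2;print(a,b,m,np.linalg.norm(a-b))
d=(a-b);yaw=np.arctan2(-d[0],d[1]);print(yaw)
p2=onz(p,(611/1.5,97/1.5),.091);p3=onz(p,(575/1.5,402/1.5),.091);dd=p2-p3;print(np.arctan2(-dd[0],dd[1]))
yaw=-.09
q=flip(quat(np.pi/2+yaw)); u=np.array([np.cos(yaw),np.sin(yaw),0])
h=np.array([m[0],m[1],.072])
move_gripper(.03,20)
goto_joints(solve_ik(h+[0,0,.08],q))
print(move_linear(h,velocity=.06,f_stop=15),get_state()["position"],get_state()["contact_force"])
s=get_state()
if s["position"][2]<.08:
  move_gripper(.0,25);s=get_state();print(s["opening"],s["contact_force"])
  if s["opening"]>.006:
    print(move_linear(s["position"]-u*.122,velocity=.08,f_stop=25));s=get_state();print(s["position"],s["contact_force"],s["opening"],s["time_s"])
shot("top","top2")
E
```

```text
[ 0.51145607 -0.19971428  0.063     ] [ 0.50269917 -0.30447897  0.063     ] [ 0.50707762 -0.25209662  0.063     ] 0.10513003126933408
-0.08339250704829727
-0.08749991267227138
False [ 0.50746649 -0.25229869  0.07252602] [-0.19540065 -0.71139837 -0.36100434]
0.009142509545883392 [-1.36815007 -0.78715019  2.65270632]
False
[ 0.38350747 -0.23905222  0.07210014] [0.51877328 9.23763087 6.65795417] 0.008890975726979496 18.325
```

View pics/top2b.png

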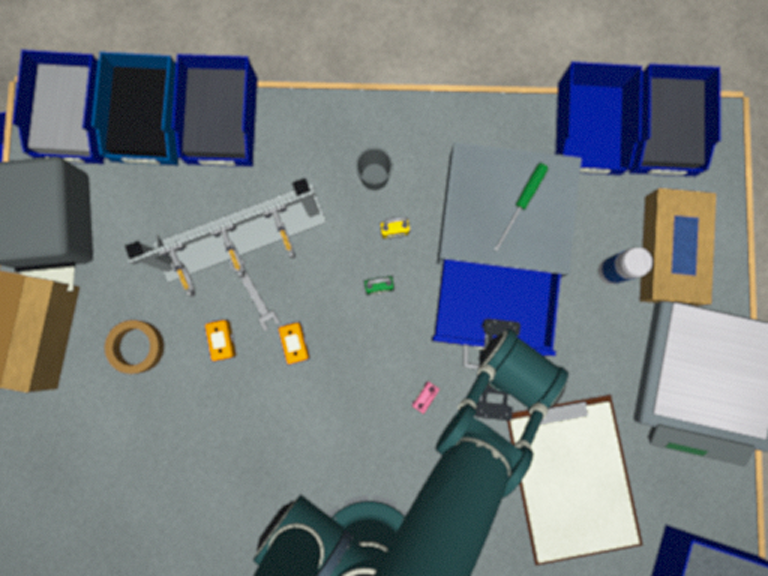

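The drawer is open by about 0.165 m, with its interior at (440–560, 265–350). Next are the plugs, at (219,340) and (292,343).

```bash
python3 - <<'E'
from h import *
s=get_state()["position"];print(s)
move_gripper(.03,20)
move_linear(get_state()["position"]+[0,0,.15],velocity=.2)
move_gripper(.07)
q=quat(0);pos=np.array([.50,.24,.34])
print(opts(pos,q));goto_joints(solve_ik(pos,q))
p=shot("wrist","w_pl1")
for uv,c in det(p,"plug0"): print(uv*1.5,c,onz(p,uv,.05))
E
```

```text
[ 0.38348955 -0.23904609  0.07207753]
[('n', array([ 4.02609031e-01, -4.34428670e-03,  1.76013078e+00, -4.44089210e-16,
        1.38580616e+00, -1.16818730e+00])), ('f', array([ 4.02609031e-01, -4.34428670e-03,  1.76013078e+00, -4.44089210e-16,
        1.38580616e+00,  1.97340536e+00]))]
[463.488  166.9248] 0.87 [0.42725074 0.31279918 0.05      ]
[  9.6    304.1856] 0.74 [ 0.55534601 -0.12418026  0.05      ]
[301.824  165.1392] 0.55 [0.42550963 0.16778265 0.05      ]
```

View pics/w_pl1b.png

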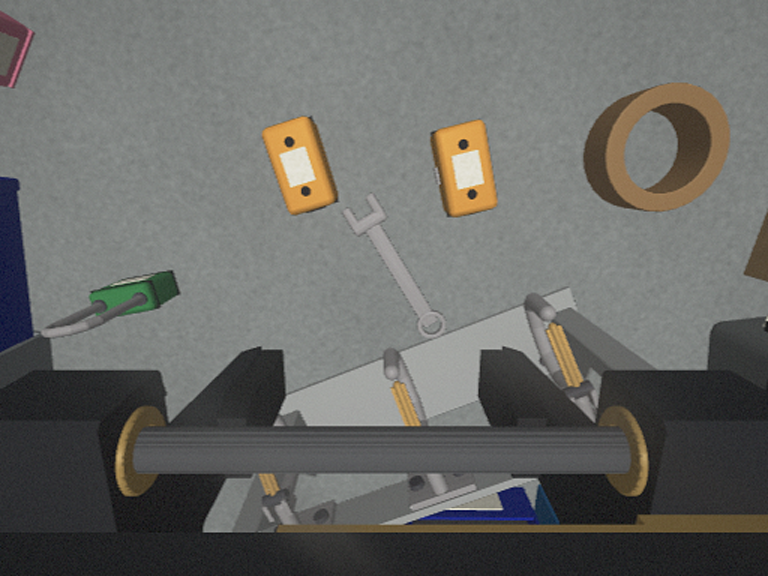

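Plug A's holes are at (289,142) and (306,191), plug B's at (463,144) and (472,194). That gives their top centres and headings. I'll grasp A first, then place it in the drawer.

```bash
cat >> h.py <<'E'
def hop(pos,q):
    j=solve_ik(np.array(pos),q)
    if j is None: raise Exception("ik none %s"%pos)
    goto_joints(j)
def plug_pick_place(c,yaw,target,tyaw,flipped=False):
    f=flip if flipped else (lambda a:a)
    q=f(quat(yaw)); g=np.array([c[0],c[1],.043])
    move_gripper(.062,20)
    hop(g+[0,0,.1],q); 
    print("down",move_linear(g,velocity=.08,f_stop=15),get_state()["position"])
    move_gripper(0,25);s=get_state();print("open",s["opening"])
    if s["opening"]<.03: move_gripper(.07);move_linear(g+[0,0,.15]);return False
    move_linear(g+[0,0,.2],velocity=.2)
    q=f(quat(tyaw));t=np.array([target[0],target[1],.043+.012+.004])
    hop(t+[0,0,.2],q)
    print("held",get_state()["opening"])
    print("put",move_linear(t,velocity=.1,f_stop=15),get_state()["position"])
    move_gripper(.066,20);move_linear(t+[0,0,.15],velocity=.2)
    return True
E
python3 - <<'E'
from h import *
p=ld("w_pl1")
def pl(a,b):
    a=onz(p,np.array(a)/1.5,.05);b=onz(p,np.array(b)/1.5,.05);d=b-a;return (a+b)/2,np.arctan2(d[1],d[0])
A=pl((289,142),(306,191));B=pl((463,144),(472,194));print(A,B)
dy=-.09;u=np.array([np.cos(dy),np.sin(dy),0]);v=np.array([-np.sin(dy),np.cos(dy),0])
H=np.array([.3855,-.2415,0])
tA=H+u*.11-v*.05
for c,yw in ((A[0],A[1]),(tA,dy)):
    print([None if j is None else j.round(2) for f,j in opts(np.array([c[0],c[1],.06]),quat(yw))])
print(plug_pick_place(A[0],A[1],tA,dy))
print(get_state()["time_s"]);shot("top","top3")
E
```

```text
(array([0.4269797 , 0.16393773, 0.05      ]), np.float64(0.2993531154030038)) (array([0.42936457, 0.31656792, 0.05      ]), np.float64(0.23436822886990796))
[array([ 0.31,  0.08,  2.23, -0.  ,  0.83, -1.56]), array([ 0.31,  0.08,  2.23, -0.  ,  0.83,  1.58])]
[array([-0.59,  0.28,  1.99, -0.  ,  0.87, -2.07]), array([-0.59,  0.28,  1.99, -0.  ,  0.87,  1.07])]
down False [0.42752519 0.1641225  0.04355233]
open 0.04563907012527138
held 0.04609848748249666
put False [ 0.49096219 -0.30144167  0.05959604]
True
31.85
```

View pics/top3b.png

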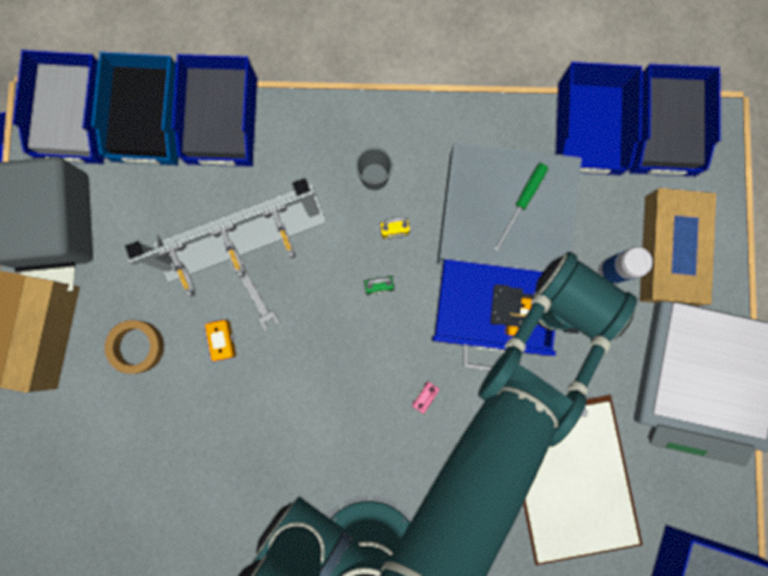

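Plug A is in the drawer at about (520,312). Plug B is still at (219,340). I'll take it after a fresh look.

```bash
python3 - <<'E'
from h import *
hop([.50,.24,.34],quat(0))
p=shot("wrist","w_pl2")
ds=det(p,"plug0");print([(np.round(u*1.5),c,onz(p,u,.05).round(3)) for u,c in ds])
c=np.array([.42937,.31657])
ok=[1 for u,cf in ds if np.hypot(*(onz(p,u,.05)[:2]-c))<.012]
dy=-.09;u=np.array([np.cos(dy),np.sin(dy),0]);v=np.array([-np.sin(dy),np.cos(dy),0])
H=np.array([.3855,-.2415,0]);tB=H+u*.11+v*.05
if ok:
    print(plug_pick_place(c,.234,tB,dy))
    print(get_state()["time_s"])
    hop([.48,.0,.38],quat(0));shot("top","top4")
    shot("wrist","w_pl3")
E
```

```text
[(array([466., 170.]), 0.95, array([0.43 , 0.315, 0.05 ])), (array([430., 390.]), 0.52, array([0.649, 0.289, 0.05 ]))]
down False [0.42985109 0.31691126 0.04361922]
open 0.045693444953351946
held 0.045540130537945735
put False [ 0.49998503 -0.20178435  0.05957673]
True
43.5333
```

View pics/top4b.png

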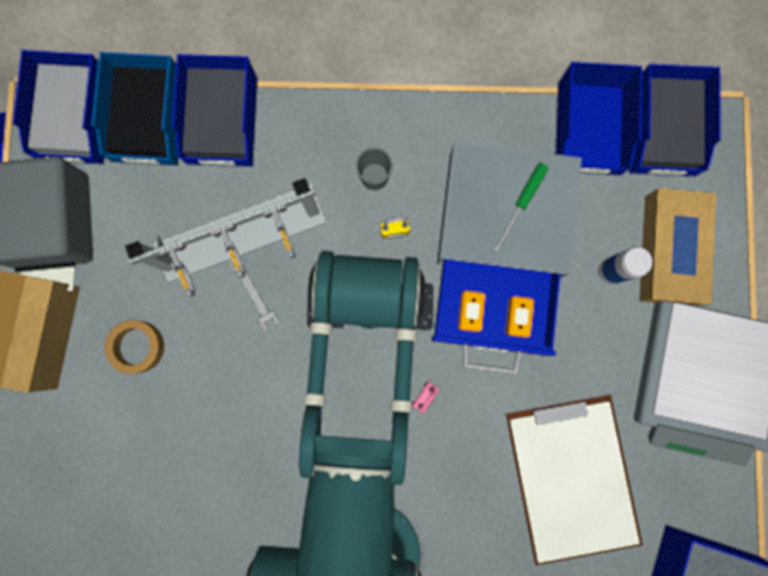

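View pics/w_pl3b.png

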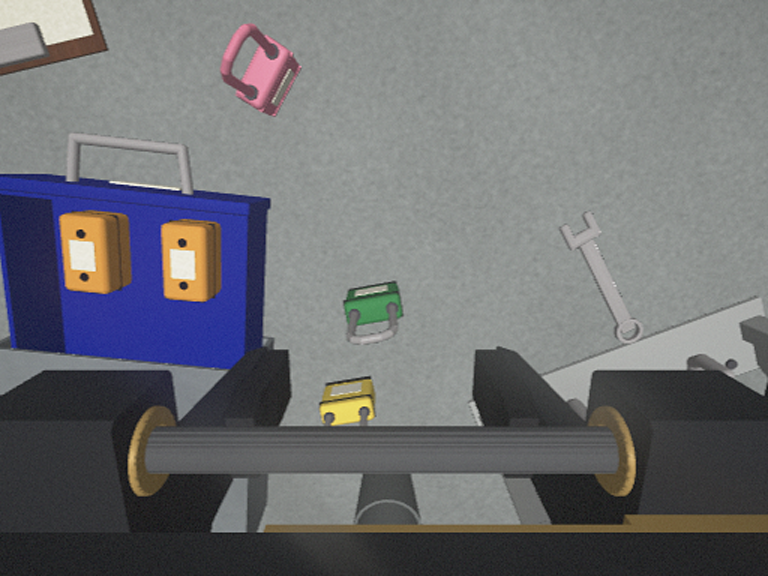

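Both plugs lie flat in the drawer, at (472,311) and (520,316) in the top view. Now I'll push the drawer shut with closed fingers behind the handle bar.

```bash
python3 - <<'E'
from h import *
dy=-.09;u=np.array([np.cos(dy),np.sin(dy),0]);H=np.array([.3855,-.2415,.073])
q=flip(quat(dy))
move_gripper(0,20)
s=H-u*.035
hop(s+[0,0,.12],q);move_linear(s,velocity=.1)
print(move_linear(s+u*.22,velocity=.06,f_stop=18),get_state()["position"],get_state()["contact_force"])
shot("top","top5")
e=get_state()["position"]
print("travel contact",(e-s)@u)
move_linear(e-u*.03,velocity=.1);move_linear(e-u*.03+[0,0,.2],velocity=.2)
print(get_state()["time_s"])
hop([.42,-.25,.38],quat(0));shot("wrist","w_shut")
E
```

```text
True [ 0.52205141 -0.25360924  0.07218038] [-1.52285389 -0.3481469   0.57330248]
travel contact 0.17203844684377598
53.475
```

View pics/w_shutb.png

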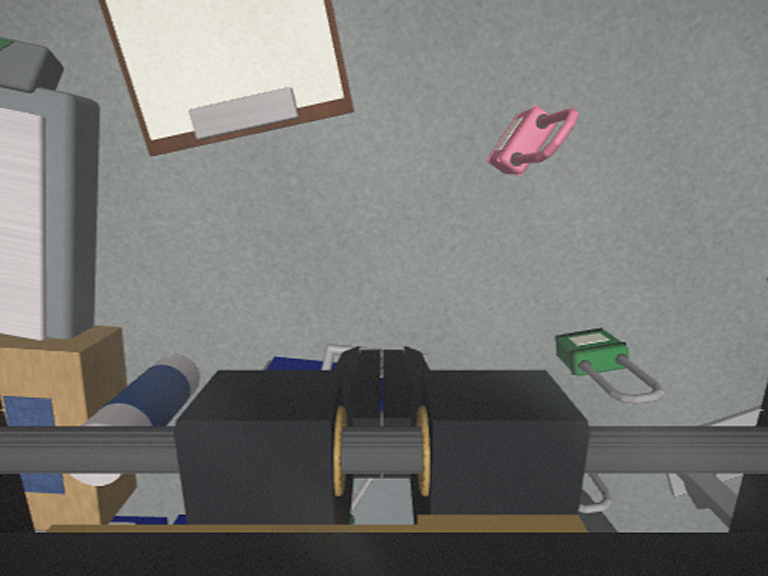

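```bash
python3 - <<'E'
from h import *
hop([.45,.15,.4],quat(0))
t=snapshot("top");s=snapshot("side")
a=cv2.resize(t["pixels"][90:220,280:410],None,fx=4,fy=4,interpolation=cv2.INTER_CUBIC)
b=cv2.resize(s["pixels"][200:330,230:390],None,fx=4,fy=4,interpolation=cv2.INTER_CUBIC)
save({"pixels":a},"shut_t");save({"pixels":b},"shut_s")
hop([.43,-.27,.36],quat(np.pi-.09) if solve_ik(np.array([.43,-.27,.36]),quat(np.pi-.09)) is not None else flip(quat(-.09)))
shot("wrist","w_shut2")
E
```

```text
(no output)
```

View pics/shut_t.png

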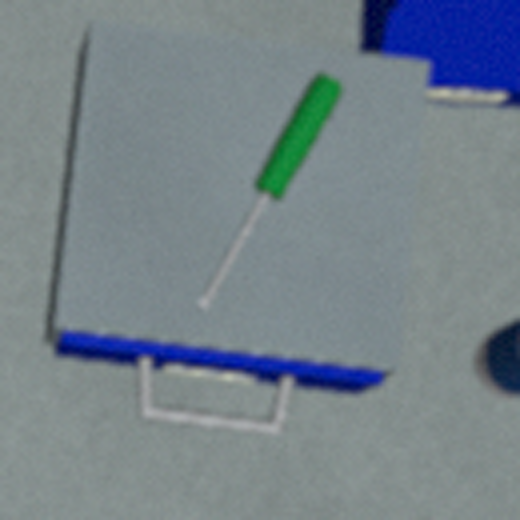

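View pics/shut_s.png

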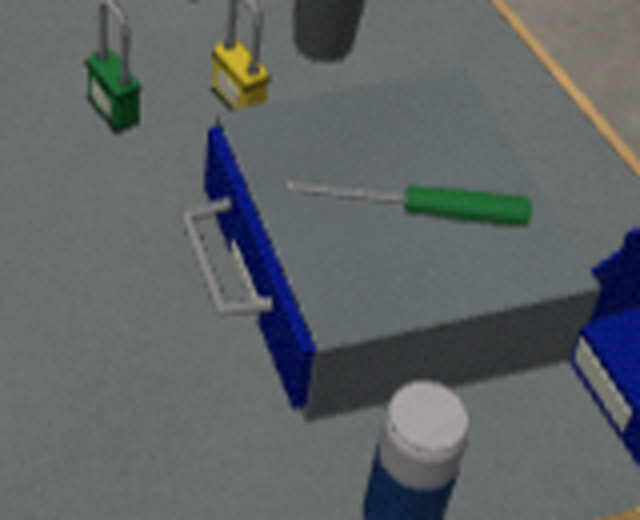

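View pics/w_shut2b.png

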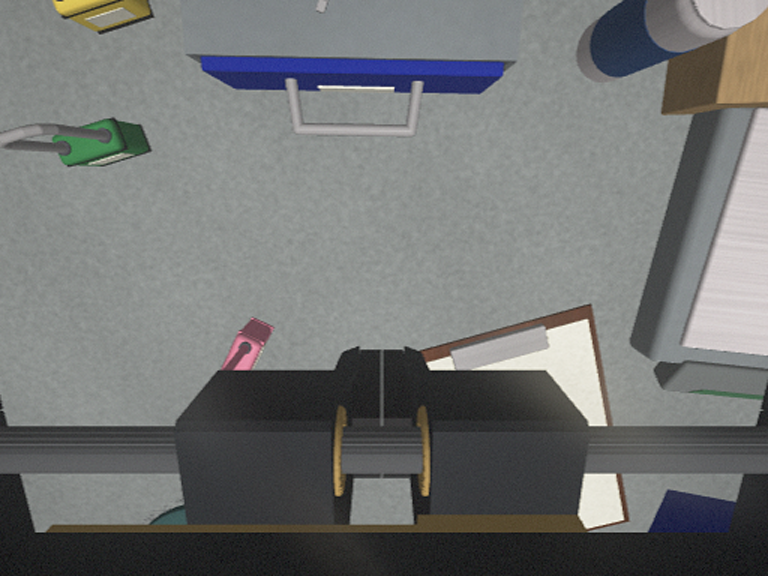

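```bash
python3 - <<'E'
from h import *
p=ld("w_shut2")
f=lambda u,z:onz(p,np.array(u)/1.5,z)
u=np.array([np.cos(-.09),np.sin(-.09),0])
h=(f((298,130),.063)+f((415,132),.063))/2
e=(f((200,56),.1)+f((510,62),.1))/2
e2=f((358,60),.1)
print(h,e,(e-h)@u,(e2-h)@u,"yaw",[np.arctan2(-(a-b)[0],(a-b)[1]) for a,b in ((f((298,130),.063),f((415,132),.063)),(f((200,56),.1),f((510,62),.1)))])
pt=(f((205,60),.091)+f((503,66),.091))/2
print("panel top inner?",(pt-h)@u)
a=cv2.imread('pics/w_shut2.png')[20:110,110:360];cv2.imwrite('pics/c1.png',cv2.resize(a,None,fx=3,fy=3,interpolation=cv2.INTER_CUBIC))
E
```

```text
[ 0.5363015  -0.25716914  0.063     ] [ 0.58598709 -0.26335465  0.1       ] 0.05004044370905682 0.049337641918355296 yaw [np.float64(-0.10528662431322265), np.float64(-0.10675306636920286)]
panel top inner? 0.04910661227692316
```

View pics/c1.png

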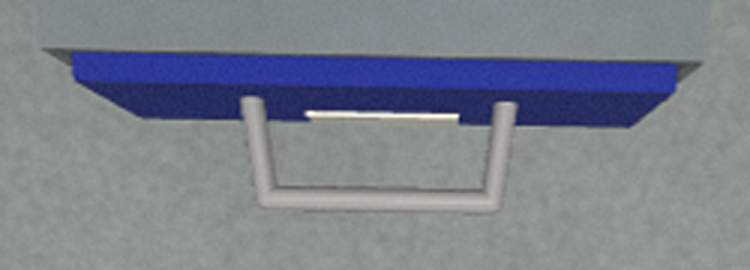

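The handle is about 50 mm from the unit front, where about 43 mm would mean shut. That could mean it's a few mm open, so I'll push again, firmly and slowly.

```bash
python3 - <<'E'
from h import *
dy=-.1;u=np.array([np.cos(dy),np.sin(dy),0]);H=np.array([.5363,-.2565,.073])
q=flip(quat(dy))
s=H-u*.035
hop(s+[0,0,.12],q);move_linear(s,velocity=.1)
for k in range(2):
    r=move_linear(s+u*(.05 if k==0 else .06),velocity=.02,f_stop=28);st=get_state();print(r,st["position"],(st["position"]-s)@u,st["contact_force"])
e=get_state()["position"]
move_linear(e-u*.03,velocity=.1);move_linear(e-u*.03+[0,0,.2],velocity=.2)
hop([.43,-.27,.36],flip(quat(-.09)));shot("wrist","w_shut3");print(get_state()["time_s"])
a=cv2.imread('pics/w_shut3.png')[20:110,110:360];cv2.imwrite('pics/c2.png',cv2.resize(a,None,fx=3,fy=3,interpolation=cv2.INTER_CUBIC))
E
```

```text
True [ 0.52201929 -0.25484018  0.07221748] 0.020624931214713746 [0.08026511 0.09868378 0.19890241]
True [ 0.52217259 -0.25440511  0.07098511] 0.020734026057841477 [-0.19874632  0.77252459  0.07674503]
66.3583
```

View pics/c2.png

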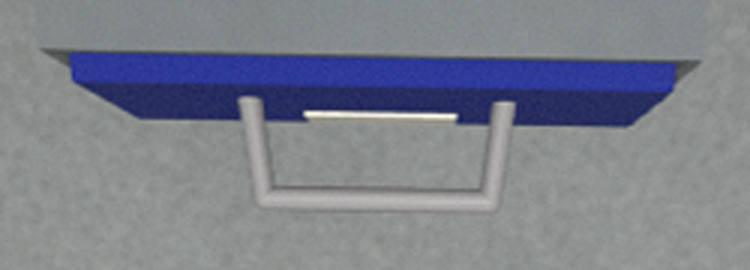

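The travel was identical at 28 N, twice, so it is on its hard stop and shut. Now precise views of the padlocks.

```bash
python3 - <<'E'
from h import *
move_gripper(.06,20)
hop([.56,.0,.34],quat(0));p=shot("wrist","w_g1")
hop([.50,-.1,.34],quat(0));p=shot("wrist","w_g2")
for n in ("w_g1","w_g2"):
    a=cv2.imread(f'pics/{n}.png')[130:290,130:390];cv2.imwrite(f'pics/{n}c.png',cv2.resize(a,None,fx=3,fy=3,interpolation=cv2.INTER_CUBIC))
E
```

```text
(no output)
```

View pics/w_g1c.png

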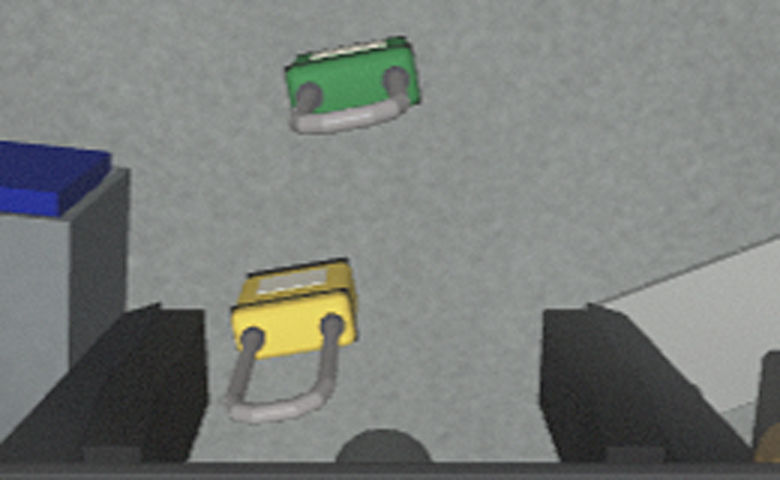

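View pics/w_g2c.png

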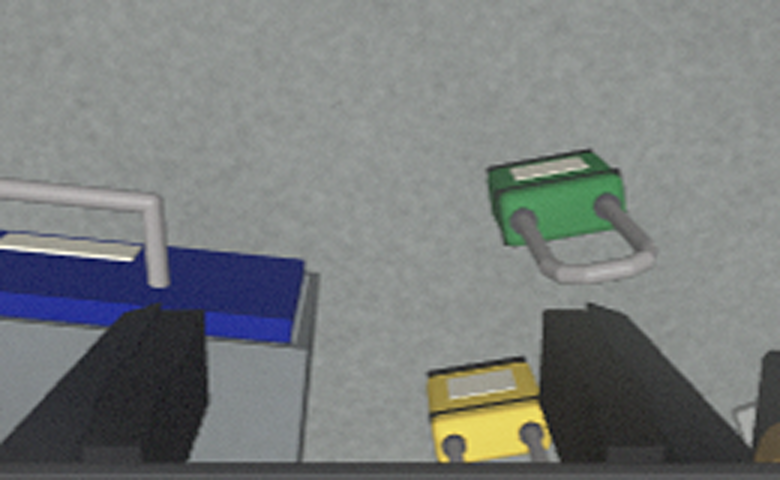

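```bash
cat >> h.py <<'E'
from scipy.optimize import least_squares
def fit(obs,x0):
    """obs: list of (pic, uv(512 px), local xyz)"""
    def r(t):
        c,s=np.cos(t[2]),np.sin(t[2])
        return np.concatenate([proj(p,[t[0]+c*l[0]-s*l[1],t[1]+s*l[0]+c*l[1],l[2]])-np.array(uv) for p,uv,l in obs])
    o=least_squares(r,x0,loss='soft_l1');return o.x,o.fun
E
python3 - <<'E'
from h import *
g1,g2=ld("w_g1"),ld("w_g2")
k=lambda u:np.array(u)/3+130
print([onz(g1,k(u),.06).round(4) for u in ((310,92),(396,76),(253,339),(331,324))],[onz(g2,k(u),.06).round(4) for u in ((523,217),(607,204),(455,444),(531,432))])
G=[(g1,k((310,92)),(0,-.02,.06)),(g1,k((396,76)),(0,.02,.06)),(g2,k((523,217)),(0,-.02,.06)),(g2,k((607,204)),(0,.02,.06)),(g1,k((351,119)),(0,0,.139)),(g2,k((603,271)),(0,0,.139))]
Y=[(g1,k((253,339)),(0,-.02,.06)),(g1,k((331,324)),(0,.02,.06)),(g2,k((455,444)),(0,-.02,.06)),(g2,k((531,432)),(0,.02,.06)),(g1,k((279,410)),(0,0,.139))]
for o,x0 in ((G,[.544,-.012,0.1]),(Y,[.66,-.036,.1])):
    x,f=fit(o,x0);print(x.round(4),f.round(1))
E
```

```text
[array([ 0.5524, -0.0289,  0.06  ]), array([0.5451, 0.0105, 0.06  ]), array([ 0.6754, -0.0596,  0.06  ]), array([ 0.6674, -0.0208,  0.06  ])] [array([ 0.5526, -0.0288,  0.06  ]), array([0.5462, 0.0108, 0.06  ]), array([ 0.6746, -0.0584,  0.06  ]), array([ 0.6677, -0.0196,  0.06  ])]
[ 0.5497 -0.0092  0.1695] [ 0.   0.5  0.   0.9 -0.1  0.3 -0.2  0.1 -0.8 -0.6  1.3 -0.9]
[ 0.6712 -0.0393  0.1897] [ 0.4 -0.3  0.7  0.  -0.4  0.2 -0.  -0.2 -0.6  0.2]
```

```bash
python3 - <<'E'
from h import *
hop([.50,.05,.42],quat(0.39))
for n,pos,q in (("w_r1",[.64,.27,.42],quat(.39)),("w_r2",[.42,.18,.42],flip(quat(.39)))):
    print([None if j is None else j.round(2) for f,j in opts(np.array(pos),q)])
    hop(pos,q);shot("wrist",n)
print(get_state()["time_s"])
E
```

```text
[array([ 0.36,  0.25,  1.33, -0.  ,  1.56, -1.6 ]), array([ 0.36,  0.25,  1.33, -0.  ,  1.56,  1.54])]
[array([ 0.35, -0.22,  1.81, -0.  ,  1.55,  1.53]), array([ 0.35, -0.22,  1.81, -0.  ,  1.55, -1.61])]
74.725
```

View pics/w_r1b.png

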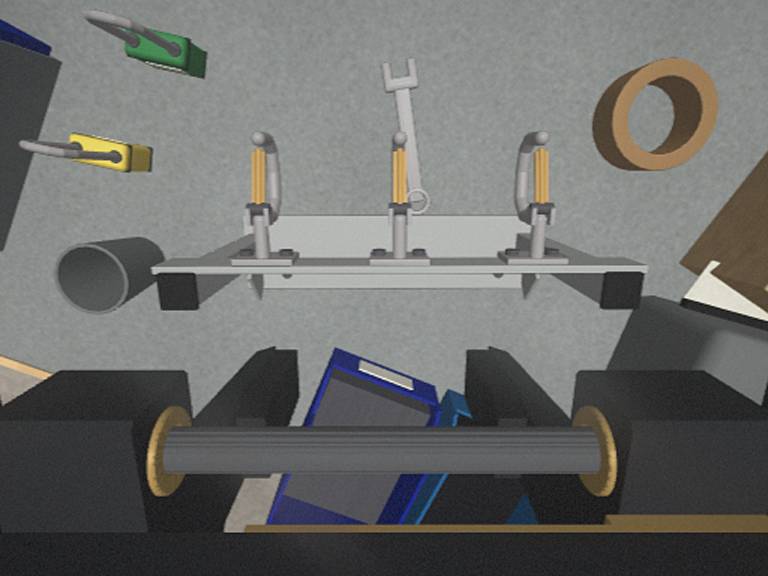

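View pics/w_r2b.png

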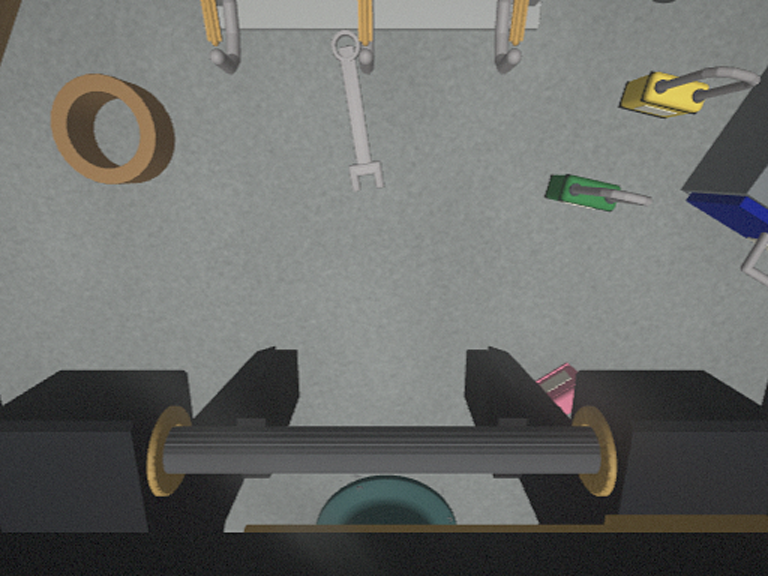

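```bash
python3 - <<'E'
import cv2
a=cv2.imread('pics/w_r1.png')
cv2.imwrite('pics/r1L.png',cv2.resize(a[80:210,95:225],None,fx=6,fy=6,interpolation=cv2.INTER_CUBIC)[:600,:780])
cv2.imwrite('pics/r1R.png',cv2.resize(a[80:210,310:440],None,fx=6,fy=6,interpolation=cv2.INTER_CUBIC)[:600,:780])
E
```

```text
(no output)
```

View pics/r1L.png

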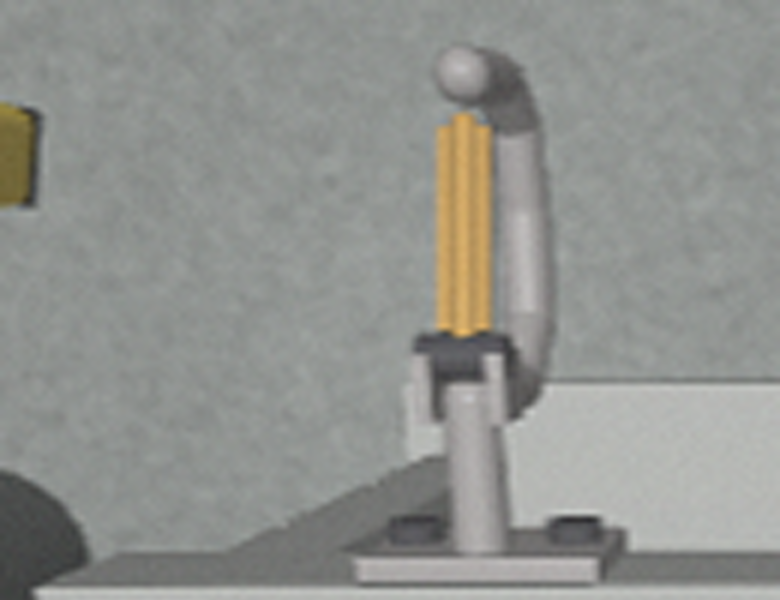

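View pics/r1R.png

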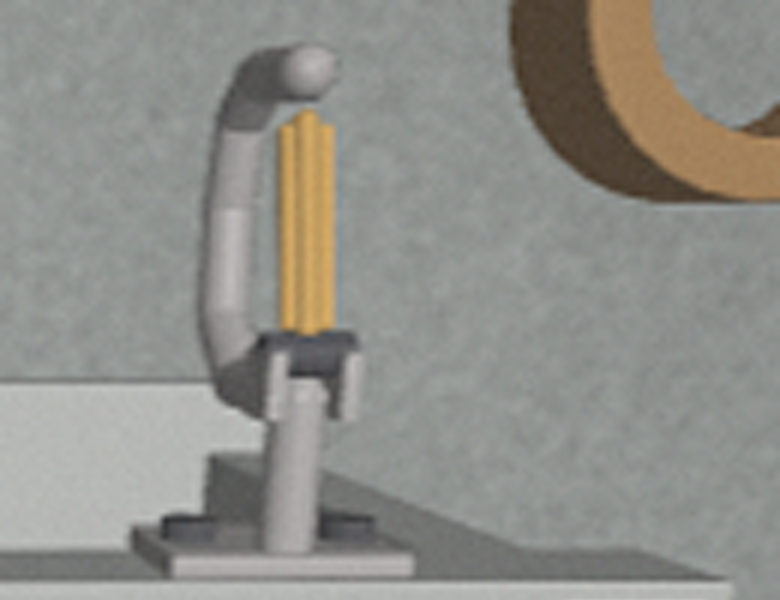

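```bash
python3 - <<'E'
from h import *
p=ld("w_r1");r2=ld("w_r2")
O=[(p,(172,92.3),(-.0885,-.1,.212)),(p,(266.7,92.2),(-.0885,0,.212)),(p,(361.5,92),(-.0885,.1,.212)),
(p,(101.5,177.6),(0,-.18,.23)),(p,(431.8,176.7),(0,.18,.23)),(p,(172,138.7),(-.04,-.1,.225)),(p,(361.3,138.3),(-.04,.1,.225))]
x,f=fit(O,[.647,.28,.39]);print(x,f.round(1))
x2,f=fit(O[:3],[.647,.28,.39]);print(x2,f.round(1))
k=lambda u:np.array(u)/1.5
O2=[(r2,k((221,62)),(-.0885,.1,.212)),(r2,k((365,62)),(-.0885,0,.212)),(r2,k((508,62)),(-.0885,-.1,.212))]
print(fit(O+O2,x))
for X in (x,x2):
  c,s=np.cos(X[2]),np.sin(X[2])
  for i in (-1,0,1): print("seat",i+1,X[0]-.065*c-.1*i*s,X[1]-.065*s+.1*i*c)
a=cv2.imread('pics/w_r2.png')
cv2.imwrite('pics/r2c.png',cv2.resize(a[0:60,125:375],None,fx=3,fy=3,interpolation=cv2.INTER_CUBIC))
E
```

```text
[0.63153675 0.27910381 0.39094684] [ 0.6 -0.2 -0.  -0.4 -0.7 -0.4 -0.7 -0.2  0.8 -0.   0.8  0.7 -0.6  0.7]
[0.63181774 0.27921694 0.39011705] [ 0.6 -0.   0.  -0.1 -0.7 -0. ]
(array([0.63089294, 0.27873651, 0.3911195 ]), array([ 0.39531258, -0.94195072, -0.14675275, -1.09810169, -0.72406842,
       -1.15442881, -0.89649551, -0.82143302,  0.78253395, -0.72125321,
        0.67810403,  0.05436068, -0.63817801, -0.02451279, -2.81369094,
       -2.76347584, -0.39365257, -2.87020978,  2.73233118, -2.97698632]))
seat 0 0.609547482886363 0.16187978640323625
seat 1 0.5714410840991893 0.25433465307596953
seat 2 0.5333346853120156 0.3467895197487028
seat 0 0.6097312111573849 0.16201119834674407
seat 1 0.5717015441742942 0.2544976537288984
seat 2 0.5336718771912035 0.3469841091110527
```

View pics/r2c.png

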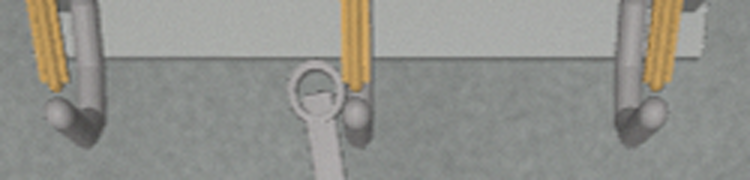

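```bash
python3 - <<'E'
from h import *
p=ld("w_r1");r2=ld("w_r2")
N=[(p,(172,92.3),(-.0885,-.1,.212)),(p,(266.7,92.2),(-.0885,0,.212)),(p,(361.5,92),(-.0885,.1,.212))]
N2=[(r2,(146,38.3),(-.0885,.1,.212)),(r2,(244,38.3),(-.0885,0,.212)),(r2,(342.3,37.3),(-.0885,-.1,.212))]
print(fit(N2,[.63,.279,.39]));x,f=fit(N+N2,[.63,.279,.39]);print(x,f.round(1))
for i in range(3): print(tri(N[i][0],N[i][1],N2[2-i][0],N2[2-i][1]))
E
```

```text
(array([0.63161259, 0.27814611, 0.39478085]), array([-0.36122037,  0.18712551,  0.06162136, -0.31944207,  0.28922066,
        0.17345118]))
[0.63170054 0.27864025 0.39318998] [-0.1 -0.  -0.7 -0.4 -1.3 -0.7 -1.  -0.3 -0.5 -0.6 -0.3  0.1]
(array([0.58831552, 0.15231322, 0.21207773]), np.float64(0.00033176698518744594))
(array([0.55001347, 0.24501174, 0.20885368]), np.float64(0.0012728159663900568))
(array([0.5116292 , 0.33832634, 0.20937559]), np.float64(0.0023167478414616595))
```

The rack fits from the two views agree within 1 mm: origin (0.6317, 0.2788), yaw 0.392. Padlock poses are green (0.549,−0.009, yaw 0.17) and yellow (0.671,−0.040, yaw 0.19). The tool will tilt 35° so the palm clears the nose. I'll hang green on hook 0 first.

```bash
cat >> h.py <<'E'
TH=np.radians(35)
RX,RY,RYAW=.6317,.2788,.3915
def seat(i):
    c,s=np.cos(RYAW),np.sin(RYAW);k=(i-1)*.1
    return np.array([RX-.065*c-k*s,RY-.065*s+k*c,.182])
def tcp_for(bar,yaw,cc=.009,drop=.018):
    """TCP so that tool axis crosses leg line drop below bar centre, cc ahead of the grasp point"""
    z=zax(quat(yaw,TH)); return np.asarray(bar)-[0,0,drop]-z*(cc+.003)
def hk(i,x,z):  # bar-centre point relative to seat in rack frame
    return seat(i)+[x*np.cos(RYAW),x*np.sin(RYAW),z]
E
python3 - <<'E'
from h import *
yg=.17;g=np.array([.549,-.009,.139]);yy=.19;y=np.array([.671,-.040,.139])
for f in (lambda a:a,flip):
  for n,b,w in (("g",g,yg),("g+",g+[0,0,.12],yg),("h0a",hk(0,-.08,.08),RYAW),("h0b",hk(0,-.08,.049),RYAW),("h0c",hk(0,-.0085,.049),RYAW),("h0d",hk(0,-.0085,.0),RYAW),("y",y,yy),("y+",y+[0,0,.12],yy),("way",[.47,.0,.28],.2),("h2a",hk(2,-.08,.08),RYAW),("h2c",hk(2,-.0085,.049),RYAW),("h2d",hk(2,-.0085,.0),RYAW)):
    j=solve_ik(tcp_for(b,w),f(quat(w,TH)));print(n,None if j is None else j.round(2))
E
```

```text
g [-0.18 -0.13  2.41  0.62  0.35 -2.46]
g+ [-0.18 -0.31  2.29  0.35  0.61 -2.16]
h0a [ 0.09 -0.31  2.28  0.3   0.6  -2.07]
h0b [ 0.09 -0.27  2.32  0.34  0.53 -2.11]
h0c [ 0.14 -0.12  2.2   0.31  0.49 -2.05]
h0d [ 0.14 -0.05  2.24  0.39  0.38 -2.14]
y [-0.21  0.12  2.16  0.67  0.36 -2.54]
y+ [-0.21 -0.03  2.06  0.42  0.58 -2.26]
way [-0.22 -0.53  2.38  0.35  0.74 -2.18]
h2a [ 0.64 -0.29  2.27 -0.26  0.58 -1.14]
h2c [ 0.6  -0.1   2.18 -0.27  0.47 -1.16]
h2d [ 0.6  -0.04  2.22 -0.34  0.37 -1.08]
g [-0.18 -0.13  2.41  0.62  0.35  0.69]
g+ [-0.18 -0.31  2.29  0.35  0.61  0.98]
h0a [ 0.09 -0.31  2.28  0.3   0.6   1.07]
h0b [ 0.09 -0.27  2.32  0.34  0.53  1.03]
h0c [ 0.14 -0.12  2.2   0.31  0.49  1.09]
h0d [ 0.14 -0.05  2.24  0.39  0.38  1.  ]
y [-0.21  0.12  2.16  0.67  0.36  0.6 ]
y+ [-0.21 -0.03  2.06  0.42  0.58  0.89]
way [-0.22 -0.53  2.38  0.35  0.74  0.96]
h2a [ 0.64 -0.29  2.27 -0.26  0.58  2.  ]
h2c [ 0.6  -0.1   2.18 -0.27  0.47  1.98]
h2d [ 0.6  -0.04  2.22 -0.34  0.37  2.06]
```

```bash
python3 - <<'E'
from h import *
yw=.17;b=np.array([.549,-.009,.139]);q=flip(quat(yw,TH));z=zax(q)
t=tcp_for(b,yw)
move_gripper(.068,20)
hop([.42,.05,.35],flip(quat(.17,TH)))
hop(t-z*.1,q)
print(move_linear(t,velocity=.06,f_stop=12),get_state()["position"]-t)
p=shot("wrist","w_gg");shot("side","s_gg")
print(get_state()["time_s"])
E
```

```text
False [ 1.12719275e-04 -7.41905991e-05  4.19994104e-04]
78.3417
```

View pics/w_ggb.png

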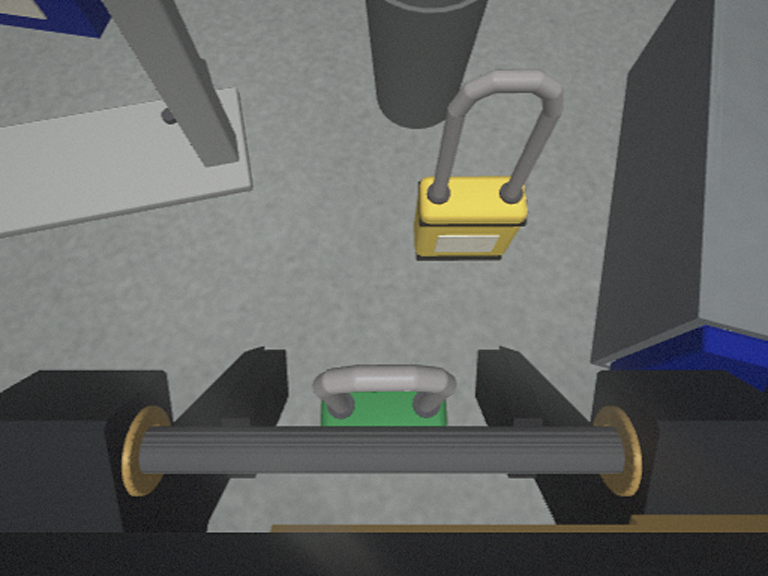

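View pics/s_ggb.png

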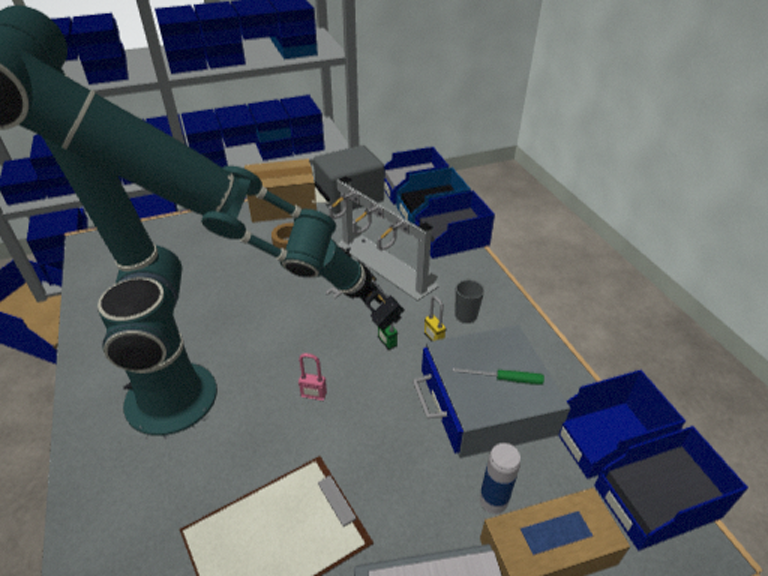

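The green arch is centred between the fingers at (385,380) and parallel to the jaws. I'll grip, lift and check.

```bash
python3 - <<'E'
from h import *
p=ld("w_gg");print("pred arch",proj(p,[.549,-.009,.139])*1.5)
move_gripper(0,45);s=get_state();print(s["opening"],s["contact_force"])
move_linear(s["position"]+[0,0,.14],velocity=.1)
s=get_state();print(s["opening"],s["contact_force"])
q=flip(quat(RYAW,TH))
hop(tcp_for(hk(0,-.085,.085),RYAW),q)
shot("wrist","w_gh");s=get_state();print(s["opening"],s["contact_force"],s["time_s"])
shot("side","s_gh")
E
```

```text
pred arch [380.036854   379.90042257]
0.04626084802675454 [-0.24204384 -0.31879943  0.13784435]
0.04611878735915213 [-0.19507742  1.00129839 -4.39259219]
0.04676303494123247 [ 0.14317709 -0.68222348 -4.22917676] 81.0167
```

View pics/w_ghb.png

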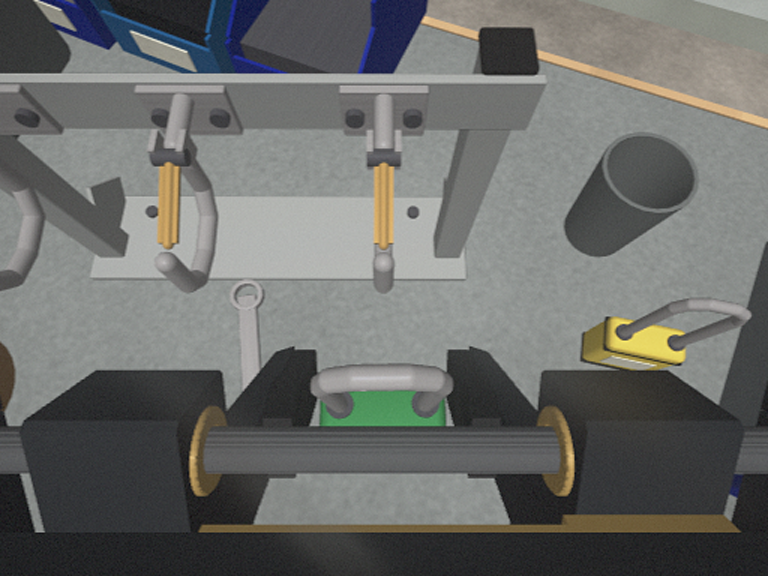

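```bash
python3 -c "
import cv2
a=cv2.imread('pics/s_gh.png')[90:240,190:340];cv2.imwrite('pics/c3.png',cv2.resize(a,None,fx=4,fy=4,interpolation=cv2.INTER_CUBIC))"
```

```text
(no output)
```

View pics/c3.png

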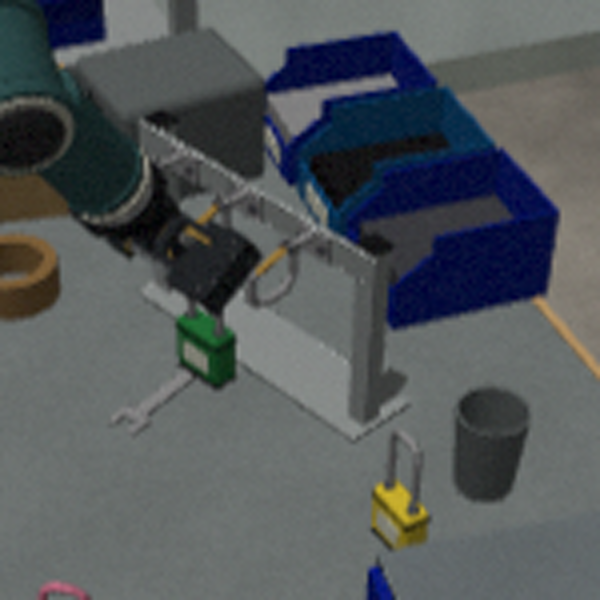

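The padlock hangs upright, with the arch at (382,378) lined up with hook 0's nose at (383,258). I'll check the predicted pixels, then insert.

```bash
python3 - <<'E'
from h import *
p=ld("w_gh")
print("nose",proj(p,hk(0,-.0235,.030))*1.5,"bar",proj(p,hk(0,-.085,.085))*1.5,"hinge",proj(p,hk(0,.025,.043))*1.5)
move_linear(tcp_for(hk(0,-.085,.049),RYAW),velocity=.08)
print(move_linear(tcp_for(hk(0,-.0085,.049),RYAW),velocity=.04,f_stop=10),get_state()["contact_force"])
shot("wrist","w_gi");s=get_state();print(s["position"]-tcp_for(hk(0,-.0085,.049),RYAW),s["time_s"])
E
```

```text
nose [381.93842096 263.12028801] bar [382.05716989 378.68049169] hinge [382.0522771  157.36510242]
False [ 0.09921817  0.62210952 -3.72670104]
[-1.22726491e-04 -6.40389431e-05 -6.08835366e-06] 83.7833
```

View pics/w_gib.png

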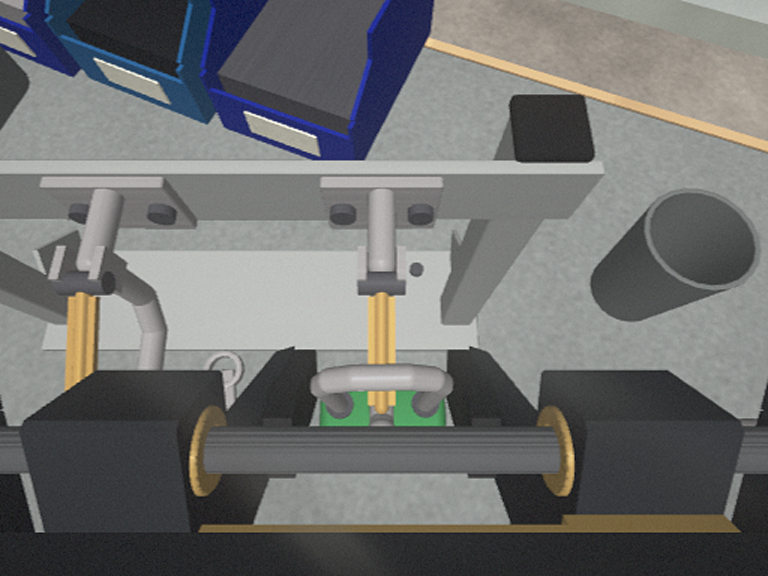

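The shackle is over the gate, the nose (381,418) is inside the eye and the bar is at (382,378). Now lowering past the gate while watching force.

```bash
python3 - <<'E'
from h import *
p=ld("w_gi");print("nose",proj(p,hk(0,-.0235,.030))*1.5)
for z in (.035,.025,.018,.012,.008,.005,.003):
    r=move_linear(tcp_for(hk(0,-.0085,z),RYAW),velocity=.03,f_stop=25);s=get_state()
    print(z,r,s["contact_force"].round(1),(s["position"]-tcp_for(hk(0,-.0085,z),RYAW)).round(4),round(s["opening"],4))
    if r: break
shot("wrist","w_gj");shot("side","s_gj");print(s["time_s"])
a=cv2.imread('pics/s_gj.png')[90:240,190:340];cv2.imwrite('pics/c4.png',cv2.resize(a,None,fx=4,fy=4,interpolation=cv2.INTER_CUBIC))
E
```

```text
nose [380.16883948 433.02998372]
0.035 False [-1.7 -1.2  0.3] [ 0.0002 -0.      0.0003] 0.0463
0.025 False [-1.3 -1.7  0. ] [-0.0006 -0.0001 -0.0008] 0.0464
0.018 False [-3.5 -2.  -1.1] [-0.0009 -0.0002 -0.0012] 0.0465
0.012 False [ 0.8 -0.3 -3.3] [-0.0009 -0.     -0.0015] 0.0464
0.008 False [-0.6  0.1 -3.7] [-0.0003  0.     -0.0006] 0.0462
0.005 False [-0.2  0.1 -4.5] [-0.0002  0.     -0.0003] 0.0464
0.003 False [-0.6  0.6 -3.2] [-0.0001  0.     -0.0002] 0.0466
86.4
```

View pics/w_gjb.png

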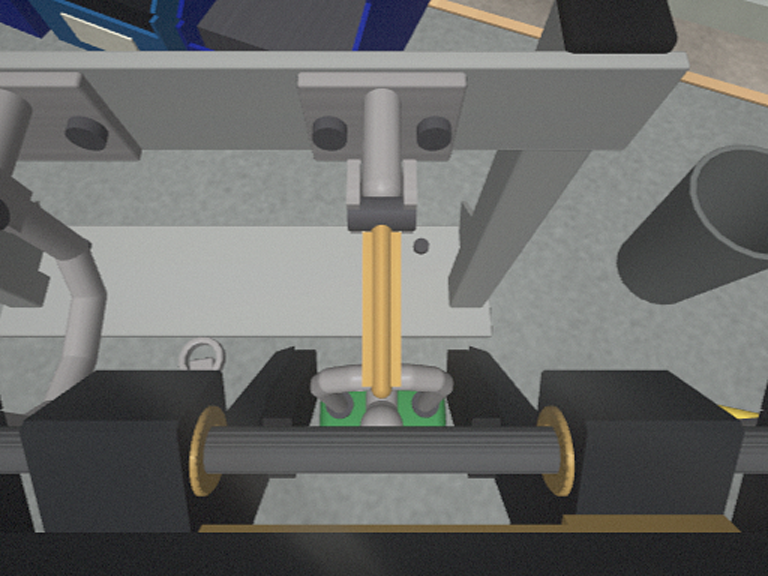

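View pics/c4.png

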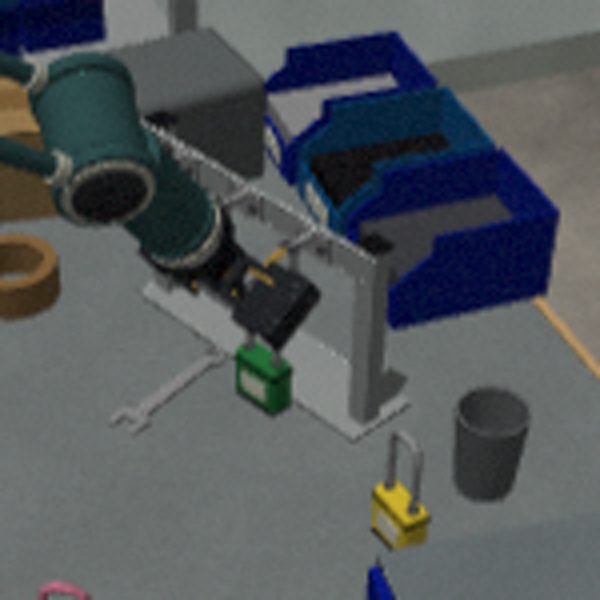

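The gate (382,310–395) now lies over the bar, so it is past and shut. I'll release and back off.

```bash
python3 - <<'E'
from h import *
move_gripper(.06,10)
q=flip(quat(RYAW,TH));z=zax(q);s=get_state()["position"]
print(move_linear(s-z*.1,velocity=.06,f_stop=12),get_state()["contact_force"])
dwell(.5)
shot("wrist","w_gk");print(get_state()["time_s"])
E
```

```text
False [ 0.12951236  0.11021948 -0.61505129]
89.275
```

View pics/w_gkb.png

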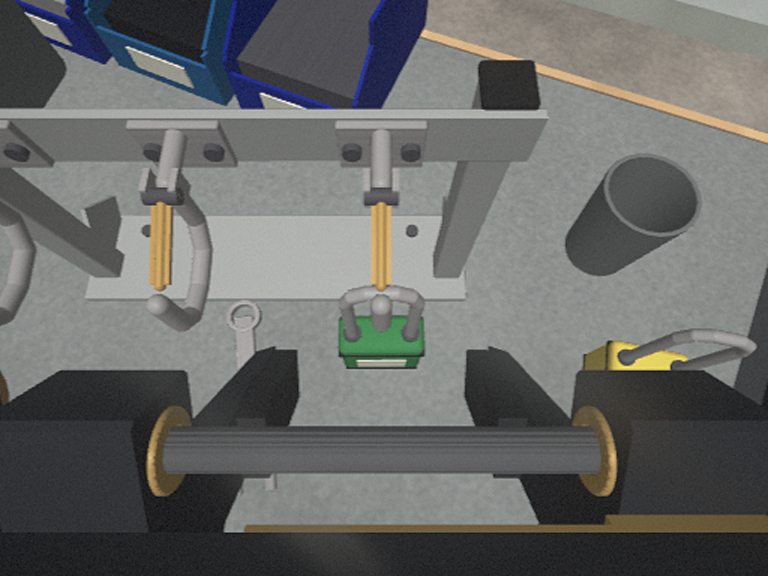

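Green hangs on hook 0 with the gate shut over the bar, bar at (382,293). Next is yellow, for hook 2.

```bash
python3 - <<'E'
from h import *
yw=.19;b=np.array([.671,-.040,.139]);q=flip(quat(yw,TH));z=zax(q)
t=tcp_for(b,yw)
move_gripper(.068,20)
s=get_state()["position"];move_linear(s+[-.03,-.02,.06],velocity=.2)
hop([.44,.0,.33],flip(quat(.2,TH)))
hop(t-z*.12,q);shot("wrist","w_y0")
print(move_linear(t,velocity=.06,f_stop=12),get_state()["position"]-t)
p=shot("wrist","w_yg");print("pred",proj(p,b)*1.5,get_state()["time_s"])
E
```

```text
False [ 8.48329937e-05 -6.17178760e-05  3.67751895e-04]
pred [380.02476746 379.72405055] 93.7583
```

View pics/w_ygb.png

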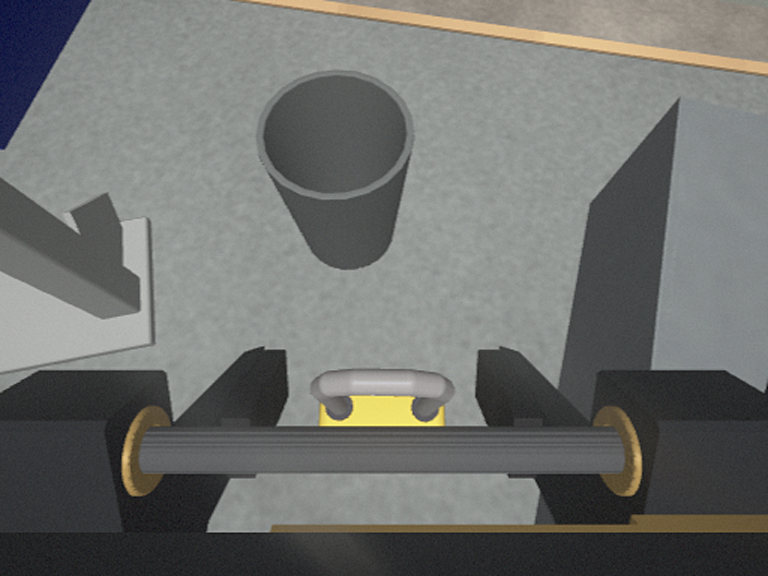

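```bash
python3 - <<'E'
from h import *
move_gripper(0,45);s=get_state();print(s["opening"],s["contact_force"].round(1))
move_linear(s["position"]+[0,0,.15],velocity=.1)
s=get_state();print(s["opening"],s["contact_force"].round(1))
q=flip(quat(RYAW,TH))
hop(tcp_for([.47,.0,.30],.2),flip(quat(.2,TH)))
hop(tcp_for(hk(2,-.11,.1),RYAW),q)
move_linear(tcp_for(hk(2,-.085,.049),RYAW),velocity=.1)
p=shot("wrist","w_yh");s=get_state();print(s["opening"],s["contact_force"].round(1),s["time_s"])
print("nose",proj(p,hk(2,-.0235,.030))*1.5,"bar",proj(p,hk(2,-.085,.049))*1.5,"hinge",proj(p,hk(2,.025,.043))*1.5)
E
```

```text
0.046445627804088646 [ 0.2 -0.3  0.8]
0.0466548363572383 [-0.  -0.3 -3.6]
0.04659313691441961 [ 0.6  0.5 -4.2] 98.6417
nose [379.07905605 228.01846544] bar [378.6207221  380.31027335] hinge [379.00920092 103.04858178]
```

View pics/w_yhb.png

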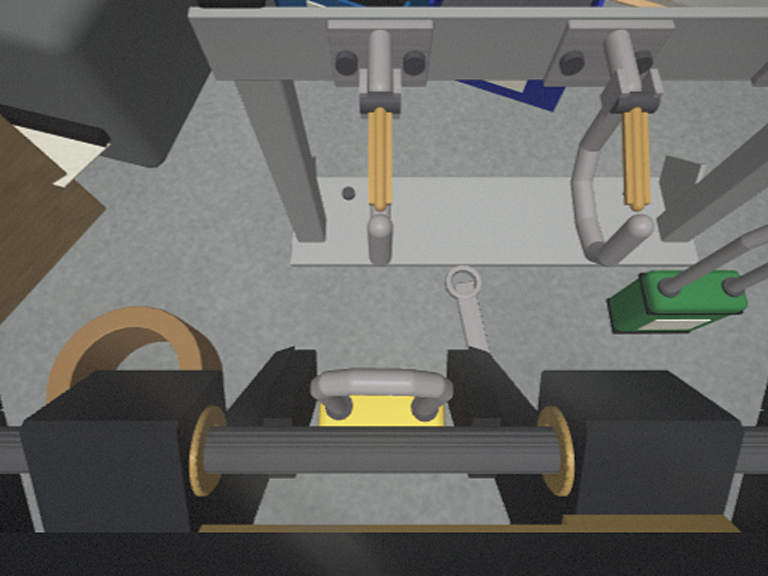

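Yellow's arch (382,381) is aligned with hook 2's nose (380,224). Inserting.

```bash
python3 - <<'E'
from h import *
print(move_linear(tcp_for(hk(2,-.0085,.049),RYAW),velocity=.04,f_stop=10))
for z in (.035,.025,.018,.012,.008,.005,.003):
    r=move_linear(tcp_for(hk(2,-.0085,z),RYAW),velocity=.03,f_stop=25);s=get_state()
    print(z,r,s["contact_force"].round(1),(s["position"]-tcp_for(hk(2,-.0085,z),RYAW)).round(4),round(s["opening"],4))
    if r: break
shot("wrist","w_yj");print(s["time_s"])
E
```

```text
False
0.035 False [ 0.4 -0.1 -0.8] [0.0001 0.0001 0.0003] 0.0467
0.025 False [-2.  -0.1  0. ] [-0.0004 -0.0003 -0.0007] 0.0464
0.018 False [-2.4 -1.  -0.5] [-0.0009 -0.0006 -0.0013] 0.0468
0.012 False [ 0.1  0.7 -3.9] [-0.0005 -0.0004 -0.0013] 0.0467
0.008 False [ 0.5 -0.1 -2.7] [-0.0002 -0.0002 -0.0006] 0.0464
0.005 False [-0.6 -0.  -3.3] [-0.0002 -0.0001 -0.0004] 0.0461
0.003 False [ 0.8  0.5 -3.8] [-0.0001 -0.0001 -0.0002] 0.0465
103.325
```

View pics/w_yjb.png

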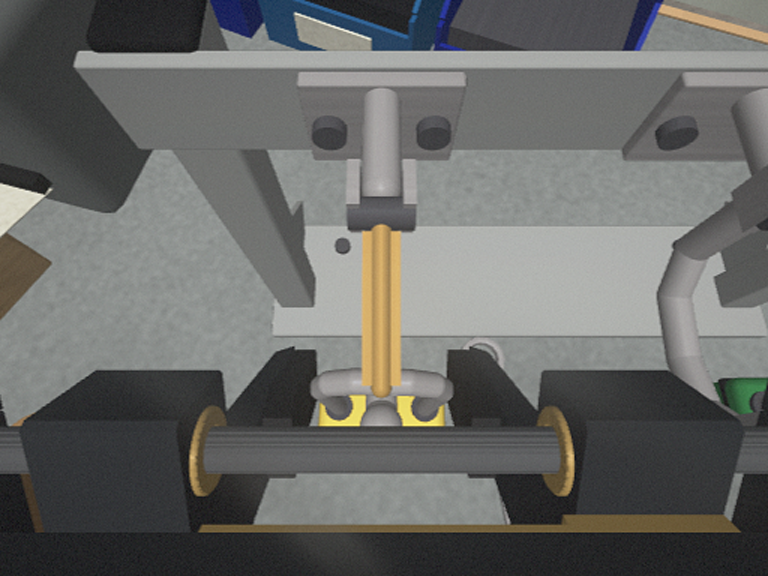

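The gate is over the bar again. I'll release, retreat and do the final checks.

```bash
python3 - <<'E'
from h import *
move_gripper(.06,10)
q=flip(quat(RYAW,TH));z=zax(q);s=get_state()["position"]
print(move_linear(s-z*.1,velocity=.06,f_stop=12),get_state()["contact_force"].round(1))
shot("wrist","w_yk")
s=get_state()["position"];move_linear(s+[-.06,-.03,.1],velocity=.2)
hop([.40,.17,.40],flip(quat(RYAW,TH)));shot("wrist","w_end")
shot("top","top_end");t=shot("side","side_end");print(get_state()["time_s"])
a=t["pixels"][100:330,170:390];save({"pixels":cv2.resize(a,None,fx=2.6,fy=2.6,interpolation=cv2.INTER_CUBIC)},"side_endc")
for i in (0,2):
    print(i,[ (proj(t,hk(i,0,0))-[170,100])*2.6])
E
```

```text
False [-0.2 -0.8 -0.1]
107.1167
0 [array([225.17736477, 163.38376085])]
2 [array([141.65752562, 109.62942954])]
```

View pics/w_endb.png

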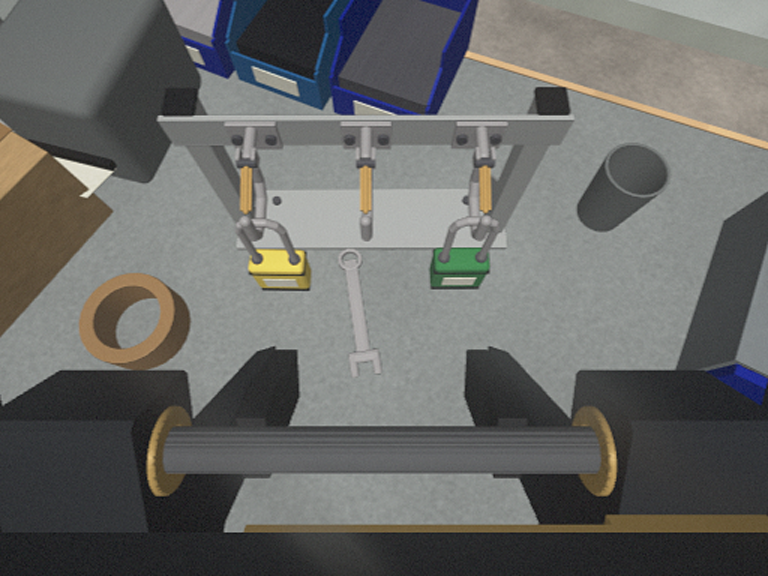

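View pics/side_endc.png

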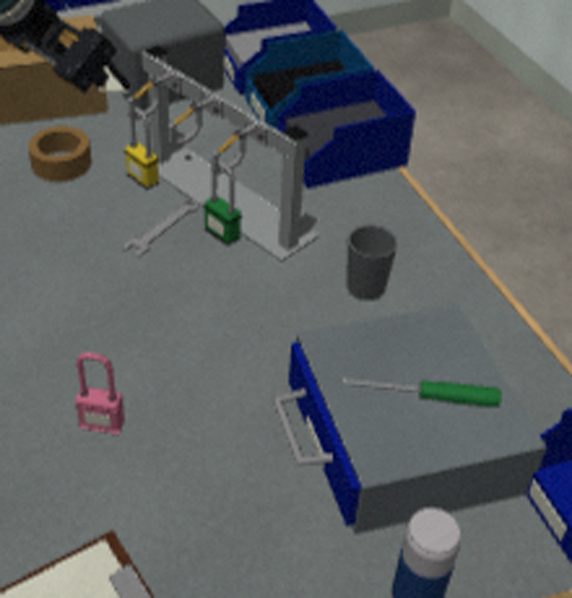

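View pics/top_endb.png

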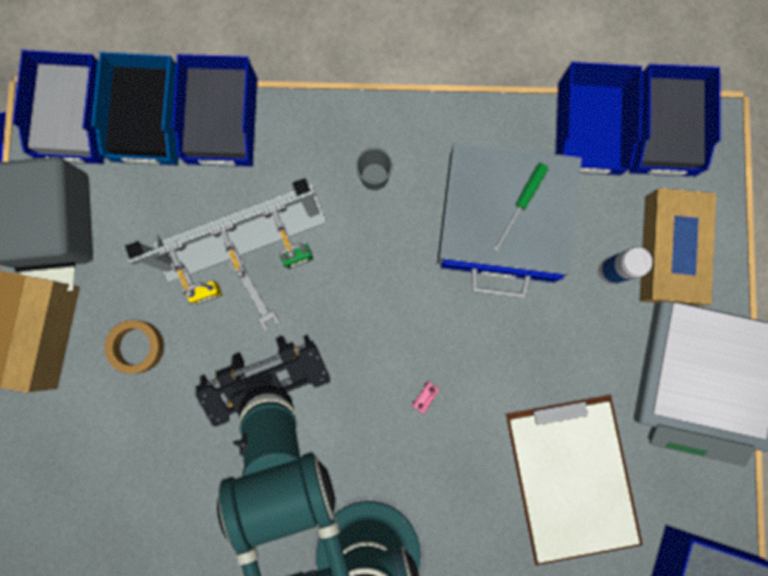

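View pics/w_ykb.png

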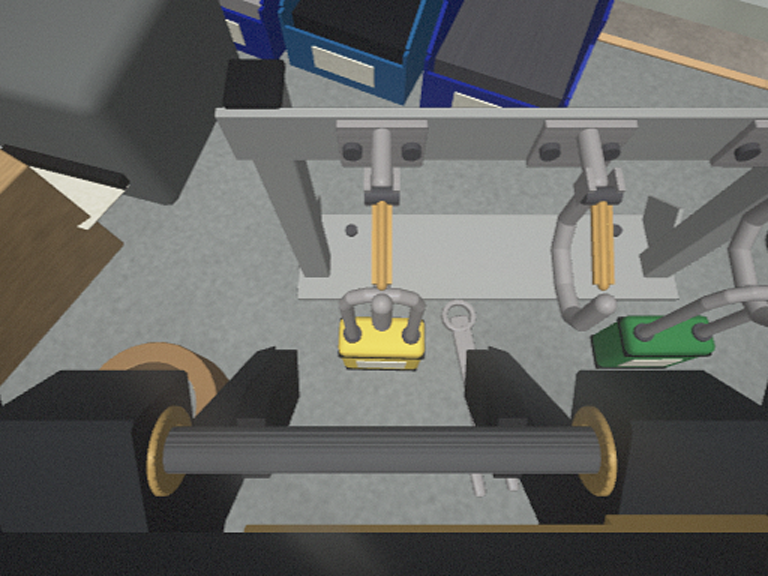

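Both padlocks hang with their gates shut and no bystander has moved. One last numeric check on the drawer: if shut, the unit's rear edge to the handle should be 283 mm.

```bash
python3 - <<'E'
from h import *
p=ld("top_end");u=np.array([np.cos(-.1),np.sin(-.1),0])
a=cv2.imread('pics/top_end.png')[88:208,285:395];cv2.imwrite('pics/c5.png',cv2.resize(a,None,fx=5,fy=5,interpolation=cv2.INTER_CUBIC))
f=lambda q,z:onz(p,np.array(q)/1.5,z)
r=(f((455,145),.1)+f((583,157),.1))/2;h=(f((474,292),.063)+f((528,297),.063))/2;e=(f((441,261),.1)+f((567,275),.1))/2
print("rear-handle",(r-h)@u,"rear-front",(r-e)@u,"front-handle",(e-h)@u)
E
```

```text
rear-handle 0.29173880517471185 rear-front 0.2419268885337591 front-handle 0.049811916640952685
```

View pics/c5.png

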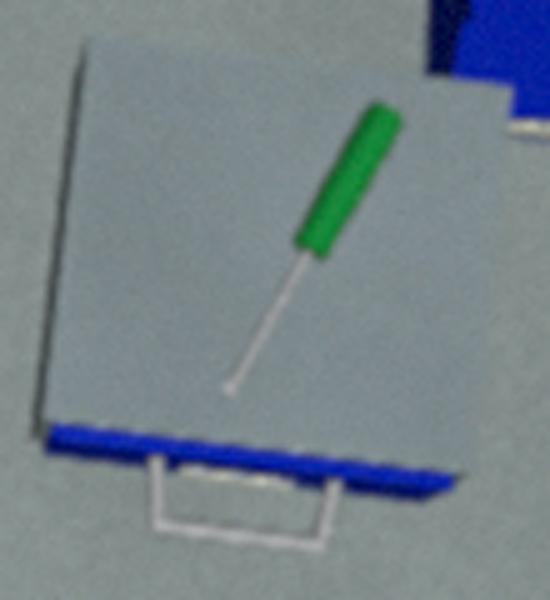

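The front-to-handle distance reads 50 mm in both cameras. The panel's whole thickness, about 11 mm, shows with no gap behind it, so the panel overlays the front face. Three pushes ended on the same hard stop, so it is shut. Handing in.

```bash
python3 - <<'E'
from h import *
dwell(.3);print(get_state()["time_s"],get_state()["contact_force"].round(1));print(sign_off())
E
```

```text
107.4167 [0.5 0.2 0.1]
the job is handed in; nothing more can be done
None
```

I put the lockout gear back and handed the job in at 107 s; no verdict was reported. Only two padlocks were present: green now hangs on hook 0 and yellow on hook 2. Both yellow plug lockouts are in the drawer, and I pushed the drawer to its stop.

- **Padlocks:** the last pictures show both shackle bars inside their hooks with the gates shut over them, and the gripper clear. The pink look-alike was left alone.
- **Bystanders:** none appears to have moved in the final views.
- **First pull on the drawer:** it failed because a finger touched the top of the drawer panel. I re-measured the handle and the second pull worked.
- **Drawer check that disagreed:** the handle measures about 50 mm from the unit's front, where I had worked out about 43 mm for a shut drawer. I judged it shut because three pushes, at 18, 28 and 28 N, all ended at the same place. The panel also sits flush with no gap behind it.

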